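# Unload the clamshell fixture and run the wing nuts onto the manifold studs

### The arm

A 7-joint arm with a two-finger parallel gripper is mounted at the origin on a cart in front of the work surface, level with it; the furniture and walls round the work are solid. World frame = base frame: x ahead of the robot, y to its left, z up, the work surface at z = 0. Lengths are in m, angles in rad, forces in N, time in s.
With the tool pointing down it reaches from about 0.425 to 0.875 m from the base axis. Payload 4.7 kg.
Tool frame: the origin (TCP) lies midway between the tips of the shut fingers; the grasp point (between the pads) lies 19 mm behind it (arm.pinch_z is the distance from the TCP to the grasp point, in m); z points along the fingers, y is the line along which they close (so a half turn about z gives the same grasp; the last joint's range is limited). The gripper opens to 85 mm and grips with 20 to 120 N. Pads are 22 mm wide; open, the fingers measure 114 mm over their backs; the gripper's body (76 mm by 85 mm) begins 54 mm behind the grasp point. The pads swing forward as they close: fully open they stand 13 mm farther back than shut.
Start: joints at [1.28, 0.321, -0.07, 1.45, 0.023, 1.371, -0.057], TCP at [0.195, -0.62, 0.231] pointing down, gripper open.
Joint ranges: [-2.86, 2.86], [-0.3, 2.09], [-1.38, 1.24], [0.06, 2.45], [-1.56, 4.7], [0.09, 2.05], [-2.69, 2.69]. Speed limits (rad/s): [2.57, 2.57, 3.14, 3.14, 3.14, 3.14, 3.14].

### API

Orientations are given as a rotation vector (axis times angle).
In Python, from bench import arm gives the robot as it stands.
- The arm moves only by the shell command python3 -m handwheel 'ROWS' [OPENING] [FORCE]. ROWS is JSON, one flat list of numbers, 6 for each row, row after row: the shift along the tool's x, y, z in mm, then the turn, a rotation vector about the tool's x, y, z in degrees. In form: [x, y, z, ax, ay, az, x, y, z, ax, ay, az, ...]. A call has 1 to 5 rows; each row shifts and turns the commanded pose from where the row before left it, along the tool's axes as they then stand; what a row does not reach is not made up. A row lasts 1/10 s, in which the tool goes at most 50 mm and 8.59 degrees, less where a joint would pass 70% of its speed; a pose out of reach is approached as far as the arm can. A call with a gripper value outside its range is refused whole. OPENING is the finger opening in mm, from 0 to 85.4, set as the call begins (- or left out, the last holds). The fingers move at their own pace and stop on an object; FORCE is the grip in N (left out, the last holds). Time passes only in rows, so rows that do not move let the fingers close. It gives the time, the measured TCP pose, the force, the opening and the grip force at its end, in the units of the state.
- arm.get_obs(): the state, without advancing time (a new reading comes with each control period).
- arm.camera(name): name is "side" or "top" or "wrist"; returns a dict with "img" (400x640x3 uint8, blue, green, red), "z_map" (400x640 float32, m along the optical axis (not along the pixel's ray), 0 where there is no reading), "fx", "fy", "cx", "cy" (pixels), "R" (3x3) and "t" (3): a world point X has camera coordinates R X + t; the wrist camera has in their place "mount" (4x4, takes a point from camera to tool coordinates, whose origin is the TCP and whose axes are the flange's). Camera axes: x right, y down, z forward; pixel columns grow to the right and rows downward; lengths in m; the calibration is good to about 2 mm. A picture is of the moment at which its call begins: read the wrist's pose just before it.
- arm.close_job(): hands the job in; it is judged then, once.
The state is a dict: "time_s": time; "joint_pos": joint angles; "qvel": joint speeds; "tau": joint torques, N m; "eef_pos": TCP position; "ee_rot": TCP orientation; "wrist_force": force on the tool from outside, world axes, zero at the start; "moment": the same for the moment, N m; "grip_width": opening from 0.0 (shut) to 1.0 (fully open); "finger_force": force on a finger pad.
Only numpy, scipy, OpenCV 4.12 (cv2) and the standard library are available. Lean on these libraries where they do the work, as an engineer would, in place of code of your own. Each camera call takes 0.05 s, during which the arm holds its last target. There are 200 camera calls.

### The job

The brass wing nuts in the blue clamshell fixture belong on the green manifold. Swing the fixture's lid up past vertical so that it stays open, lift out every nut there is and set each upright on a stud of its own; turn each one backward (counter-clockwise from above) until you feel it drop into the thread start, then run it forward (clockwise) until it sits down on the boss. Leave the lid open and the other things on the bench where they are.

Things in the scene. Friction and masses are not known exactly. Their poses are not given: they have to be found in the camera images.
- fixture: Fixed blue clamshell fixture; x axis from its front to its back. Origin on the bench under the middle of three round pockets in a row, at y = -54, 0, +54 mm, 51 mm wide inside, floor 6 and rim 44 mm above the bench. A back wall 88 mm tall at x = 56 to 66 mm carries the lid. Nuts stand upright in two or three of the pockets, hidden while the lid is shut.
- lid (a joint): Hinge of the fixture's lid: 0 shut, 1.57 upright, 1.95 fully open (a stop). It swings up and back, away from the pull bar. 0.3 kg, little friction: let go below about 1.4 rad it falls shut, beyond about 1.6 it sinks slowly open and stays.
- lid_bar (a point): Middle of the round steel pull bar before the lid's front edge: 12 mm thick, 104 mm long along the fixture's y, on two end stems, with a free gap of 28 mm between bar and lid. It runs round the hinge at 130 mm radius; with the lid shut it is 94 mm above the bench. The lid is 6 mm thick with a rim 12 mm deep below its edges.
- lid_hinge (a point): Middle of the lid's hinge axis, which runs along the fixture's y, 94 mm above the bench. Axes as the fixture's.
- manifold: Fixed round green flange, 144 mm across, 20 mm thick; origin under its middle on the bench. Three steel bosses 52 mm across stand on it 38 mm from the middle, at 0, 120 and 240 degrees from its x axis (66 mm apart); their tops are 30 mm above the bench, each with an upright threaded stud 33 mm across its threads that reaches 45 mm above the boss. Cartons to its right are 0.2 m tall.
- seat0 (a point): Centre of the top of boss 0 of the manifold (on its x axis), at the foot of its stud, z up: where the underside of a nut comes to sit. The stud's thread is right-hand with three blunt starts 120 degrees apart; at which angle they lie differs from stud to stud and is not reported.
- seat1 (a point): The same for boss 1 (120 degrees counter-clockwise from boss 0). Let go on top of a stud, a nut stays level and rests on the crown of the thread, 14 to 23 mm above the seat (or, by luck, drops at once). Small stops there block it from turning forward. Turned backward by up to 75 degrees and free to fall it climbs a little, then drops about 10 mm, to 10 to 14 mm above the seat, and soon meets a stop.
- seat2 (a point): The same for boss 2 (240 degrees). Once dropped, a nut turned clockwise sinks 9.4 mm per 100 degrees and is on the seat after 110 to 155 degrees. It turns lightly, but a grip must let it sink.
- nut_a: Loose brass wing nut 80 mm tall: round hub 48 mm across up to 52 mm, on it one straight upright wing bar 46 mm long, 12 mm thick, from 52 to 80 mm. The bore, 37 mm wide and 47 mm deep, goes over the stud with 2 mm to spare all round; three followers in it ride on the thread. May be absent. It weighs 0.24 to 0.39 kg. Origin at the centre of its underside, z up along the bore, x along the wing.
- nut_b: Brass wing nut like nut_a. May be absent. It weighs 0.24 to 0.39 kg. Origin at the centre of its underside, z up along the bore, x along the wing.
- nut_c: Brass wing nut like nut_a. May be absent. It weighs 0.24 to 0.39 kg. Origin at the centre of its underside, z up along the bore, x along the wing.
- grease_pot: Bystander: round green grease tin, 96 mm across, 66 mm tall; origin at the centre of its underside.
- flap_disc: Bystander: flap disc lying flat, 117 mm across, 17 mm thick; origin at the centre of its underside.
- trailer_plug: Bystander: grey die-cast plug, about 82 x 88 x 52 mm; origin at the middle of the underside.

How it is judged:
On the way, in this order (a step that is already met when the one before it is completed fails the run):
1. the lid is swung past vertical and stays open (value of joint lid above 1.7 rad and velocity of joint lid below 0.3 rad/s), for 0.3 s.
2. every nut present is run down until it sits on the boss of a stud (((horizontal distance between nut_a and seat0 below 0.006 m and z of nut_a in the frame of seat0 below 0.003 m and angle between nut_a's own z axis and vertical below 0.12 rad) or (horizontal distance between nut_a and seat1 below 0.006 m and z of nut_a in the frame of seat1 below 0.003 m and angle between nut_a's own z axis and vertical below 0.12 rad) or (horizontal distance between nut_a and seat2 below 0.006 m and z of nut_a in the frame of seat2 below 0.003 m and angle between nut_a's own z axis and vertical below 0.12 rad)) and ((horizontal distance between nut_b and seat0 below 0.006 m and z of nut_b in the frame of seat0 below 0.003 m and angle between nut_b's own z axis and vertical below 0.12 rad) or (horizontal distance between nut_b and seat1 below 0.006 m and z of nut_b in the frame of seat1 below 0.003 m and angle between nut_b's own z axis and vertical below 0.12 rad) or (horizontal distance between nut_b and seat2 below 0.006 m and z of nut_b in the frame of seat2 below 0.003 m and angle between nut_b's own z axis and vertical below 0.12 rad)) and ((horizontal distance between nut_c and seat0 below 0.006 m and z of nut_c in the frame of seat0 below 0.003 m and angle between nut_c's own z axis and vertical below 0.12 rad) or (horizontal distance between nut_c and seat1 below 0.006 m and z of nut_c in the frame of seat1 below 0.003 m and angle between nut_c's own z axis and vertical below 0.12 rad) or (horizontal distance between nut_c and seat2 below 0.006 m and z of nut_c in the frame of seat2 below 0.003 m and angle between nut_c's own z axis and vertical below 0.12 rad))), for 0.2 s.
At the end, for the whole second after the job is handed in: Lid open past 1.7 rad; each nut present is on a stud of its own: within 6 mm of the stud's axis, level within 0.12 rad, its underside at most 3 mm above the boss; all at rest (all of step 2 and value of joint lid above 1.7 rad and linear speed of each of nut_a, nut_b, nut_c below 0.02 m/s); the robot touches nothing.
It fails at once if a bystander is shoved more than 4 cm (distance of any of grease_pot, flap_disc, trailer_plug from where it was at the start of the episode above 0.04 m).
Of nut_a, nut_b, nut_c only 2 to 3 are there at a start; the rules pass over those that are not, and their reading is None.
At some moment in a run one of nut_a, nut_b, nut_c may be knocked a few centimetres aside while the robot is not near it.
It also fails if it takes over 210 s, if anything falls off the work surface, if the arm or the gripper's body presses on something with over 40 N, if the wrist force passes 120 N, or if a joint passes its speed limit or range.

## Working session

There is one attempt and no reset: what is moved stays moved. The work goes in short steps, Python scripts to look and compute and a shell command to move; the robot and the scene stay as the last step left them, time stands still between calls to the robot, and variables do not carry over. Pictures are saved under pics/ and viewed, at most 14 in all, crops included, and the job is handed in when it is done.

```bash
ls; mkdir -p pics; cat > h.py <<'E'
import numpy as np, cv2, json
from scipy.spatial.transform import Rotation as Ro
from bench import arm
def snap(name, fn=None):
    o=arm.get_obs(); c=arm.camera(name); c['o']=o
    if name=='wrist':
        T=np.eye(4); T[:3,:3]=Ro.from_rotvec(o['ee_rot']).as_matrix(); T[:3,3]=o['eef_pos']
        W=T@np.array(c['mount']); c['Rw']=W[:3,:3]; c['tw']=W[:3,3]
    else:
        R=np.array(c['R']); c['Rw']=R.T; c['tw']=-R.T@np.array(c['t'])
    if fn: cv2.imwrite('pics/'+fn+'.png',c['img']); np.save('pics/'+fn+'.npy',cloud(c))
    return c
def cloud(c):
    z=c['z_map']; v,u=np.mgrid[0:z.shape[0],0:z.shape[1]]
    P=np.stack([(u-c['cx'])/c['fx']*z,(v-c['cy'])/c['fy']*z,z],-1)
    W=P@c['Rw'].T+c['tw']; W[z<=0]=np.nan
    return W.astype(np.float32)
def st():
    o=arm.get_obs(); R=Ro.from_rotvec(o['ee_rot']).as_matrix()
    print('t',round(o['time_s'],2),'p',np.round(o['eef_pos'],4),'\nR',np.round(R,3).tolist(),'F',np.round(o['wrist_force'],1),'g',round(o['grip_width'],3),round(float(np.max(o['finger_force'])),1),'q',np.round(o['joint_pos'],2))
    return np.array(o['eef_pos']),R
def go(p,R=None):
    "needed tool shift (mm) and turn (deg)"
    q,R0=st(); print('shift',np.round(R0.T@(np.array(p)-q)*1000,1), end=' ')
    if R is not None: print('turn',np.round(Ro.from_matrix(R0.T@R).as_rotvec(degrees=True),1))
E
python3 - <<'E'
from h import *
st(); a=snap('top','top0'); b=snap('side','side0')
for c in(a,b): print(np.round(c['Rw'],2).tolist(),np.round(c['tw'],3),c['fx'])
cv2.imwrite('pics/both.png',cv2.resize(np.vstack([a['img'],b['img']]),(480,600))) 
E
```

```text
pics
t 0.0 p [ 0.1949 -0.6195  0.2302] 
R [[0.954, 0.3, -0.001], [0.3, -0.954, 0.002], [-0.0, -0.002, -1.0]] F [-0.1 -0.6 -0.2] g 1.001 0.0 q [ 1.28  0.32 -0.07  1.45  0.02  1.37 -0.06]
[[0.02, -1.0, 0.05], [-1.0, -0.02, 0.02], [-0.01, -0.05, -1.0]] [0.416 0.082 1.465] 508.76959421584996
[[-0.83, -0.33, 0.45], [-0.56, 0.51, -0.65], [-0.02, -0.79, -0.61]] [0.026 0.736 0.669] 429.24145852917815
```

View pics/top0.png

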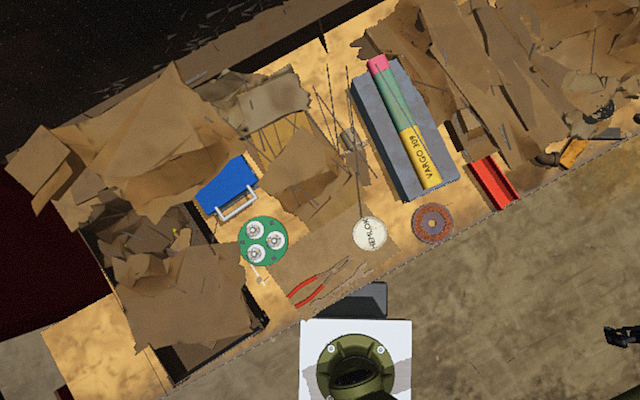

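View pics/side0.png

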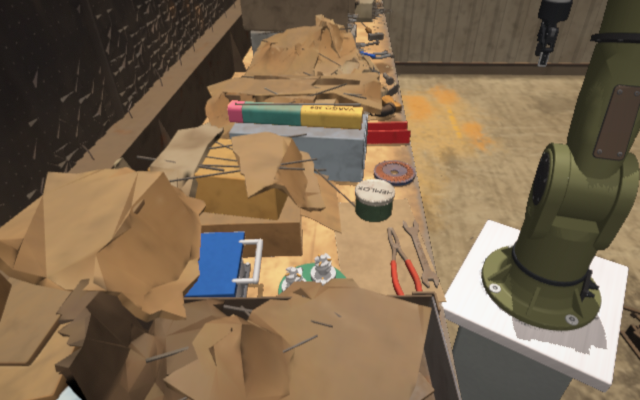

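```bash
python3 - <<'E'
from h import *
W=np.load('pics/top0.npy'); im=cv2.imread('pics/top0.png')
for n,(u,v) in dict(s1=(254,230),s2=(275,240),s3=(256,254),barL=(218,217),barR=(255,203),man=(263,241),grease=(370,234),disc=(432,224),bench=(300,262)).items():
    p=W[v-3:v+4,u-3:u+4].reshape(-1,3); print(n,np.round(np.nanmedian(p,0),3),np.round(np.nanmax(p[:,2]),3))
hsv=cv2.cvtColor(im,cv2.COLOR_BGR2HSV)
m=cv2.inRange(hsv,(105,120,60),(125,255,255)); m[:,:185]=0; m[:,265:]=0;m[:150]=0;m[225:]=0
P=W[m>0]; P=P[~np.isnan(P).any(1)]; print(len(P),np.percentile(P[:,2],[1,25,50,75,99]))
T=P[P[:,2]>0.085]; r=cv2.minAreaRect(T[:,:2].astype(np.float32)*1000); print(r,cv2.boxPoints(r))
m=cv2.inRange(hsv,(60,100,40),(90,255,255)); m[:,:230]=0; m[:,295:]=0;m[:205]=0;m[275:]=0
P=W[m>0]; P=P[P[:,2]<0.03]; P=P[P[:,2]>0.01]; print('flange',len(P),cv2.minEnclosingCircle((P[:,:2]*1000).astype(np.float32)))
# surroundings: stud tops
s=W[205:275,230:295].reshape(-1,3); s=s[(s[:,2]>0.065)&(s[:,2]<.085)]
from scipy.cluster.vq import kmeans2
c,l=kmeans2(s[:,:2].astype(float),3,minit='++',seed=1); print('studs',c,np.bincount(l))
c=snap('top'); crop=c['img'][90:310,80:440]; cv2.imwrite('pics/c0.png',cv2.resize(crop,(800,489),interpolation=2))
E
```

```text
s1 [0.399 0.285 0.069] 0.077
s2 [0.373 0.227 0.068] 0.078
s3 [0.334 0.279 0.067] 0.077
barL [0.434 0.398 0.001] 0.103
barR [ 0.476  0.292 -0.   ] 0.101
man [0.368 0.267 0.018] 0.026
grease [ 0.394 -0.033  0.067] 0.073
disc [ 0.425 -0.216  0.   ] 0.011
bench [0.309 0.161 0.002] 0.007
1736 [0.08707584 0.09376011 0.09571292 0.09761494 0.1020951 ]
((522.0038452148438, 367.2188720703125), (90.08721923828125, 166.09645080566406), 36.167015075683594) [[436.62997 407.68164]
 [534.6503  273.59192]
 [607.3777  326.7561 ]
 [509.35736 460.84583]]
flange 977 ((368.9721374511719, 268.2325439453125), 70.90033721923828)
studs [[0.40101161 0.28911113]
 [0.33466042 0.28477102]
 [0.37316441 0.22883674]] [62 61 65]
```

View pics/c0.png

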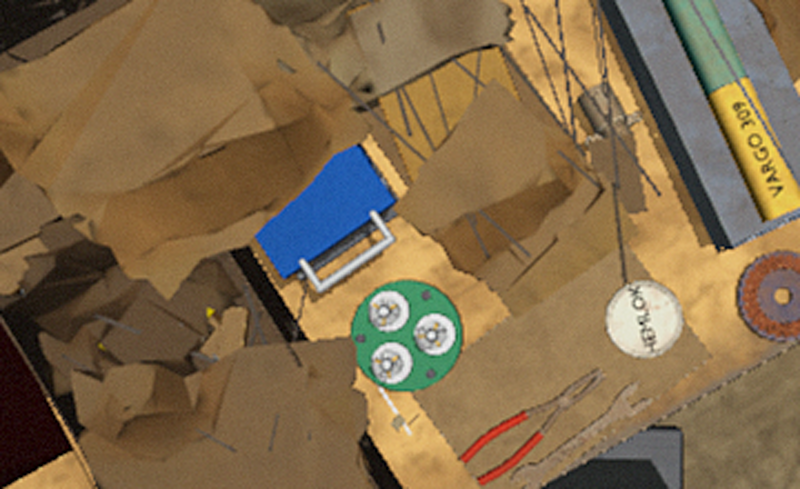

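```bash
python3 - <<'E'
from h import *
W=np.load('pics/top0.npy'); c=snap('top')
def ray(u,v,z):
    d=c['Rw']@np.array([(u-c['cx'])/c['fx'],(v-c['cy'])/c['fy'],1]); return c['tw']+d*(z-c['tw'][2])/d[2]
for u,v in((80+320*.45,90+288*.45),(80+392*.45,90+240*.45)): print('bar end',np.round(ray(u,v,.094),3))
P=W.reshape(-1,3); P=P[~np.isnan(P).any(1)]
ex=np.array([.807,.59]); ey=np.array([-.59,.807]); 
l=np.c_[(P[:,:2]-[.522,.367])@ex,(P[:,:2]-[.522,.367])@ey,P[:,2]]
b=l[(l[:,0]<-.055)&(l[:,0]>-.13)&(abs(l[:,1])<.07)&(l[:,2]>.07)]; print('bar pts',len(b),np.round(np.percentile(b,[2,50,98],axis=0),3))
r=np.hypot(P[:,0],P[:,1]); a=np.degrees(np.arctan2(P[:,1],P[:,0]))
for k in range(-75,75,10):
    s=(r>.45)&(r<.75)&(abs(a-k)<5)
    if s.any(): print(k,[ (round(x,2), round(float(P[s&(abs(r-x)<.05)][:,2].max()),3) if (s&(abs(r-x)<.05)).any() else 0) for x in (.45,.55,.65,.75)])
E
```

```text
bar end [0.426 0.364 0.094]
bar end [0.486 0.278 0.094]
bar pts 233 [[-0.084 -0.056  0.091]
 [-0.077  0.     0.097]
 [-0.056  0.056  0.103]]
-75 [(0.45, -0.864), (0.55, 0.351), (0.65, 0.363), (0.75, -0.857)]
-65 [(0.45, 0.629), (0.55, -0.858), (0.65, -0.859), (0.75, -0.86)]
-55 [(0.45, -0.861), (0.55, -0.864), (0.65, -0.861), (0.75, -0.863)]
-45 [(0.45, 0), (0.55, 0.003), (0.65, 0.048), (0.75, 0.007)]
-35 [(0.45, 0.022), (0.55, 0.02), (0.65, 0.052), (0.75, 0.131)]
-25 [(0.45, 0.022), (0.55, 0.191), (0.65, 0.143), (0.75, 0.181)]
-15 [(0.45, 0.017), (0.55, 0.192), (0.65, 0.198), (0.75, 0.184)]
-5 [(0.45, 0.062), (0.55, 0.139), (0.65, 0.195), (0.75, 0.194)]
5 [(0.45, 0.141), (0.55, 0.225), (0.65, 0.225), (0.75, 0.206)]
15 [(0.45, 0.21), (0.55, 0.222), (0.65, 0.224), (0.75, 0.228)]
25 [(0.45, 0.159), (0.55, 0.212), (0.65, 0.213), (0.75, 0.244)]
35 [(0.45, 0.077), (0.55, 0.104), (0.65, 0.267), (0.75, 0.279)]
45 [(0.45, 0.14), (0.55, 0.139), (0.65, 0.206), (0.75, 0.272)]
55 [(0.45, 0.149), (0.55, 0.244), (0.65, 0.244), (0.75, 0.251)]
65 [(0.45, 0.133), (0.55, 0.252), (0.65, 0.254), (0.75, 0.172)]
```

```bash
R="x"; python3 -m handwheel '[0,0,-45,0,0,0,0,0,-45,0,0,0,0,0,-45,0,0,0,0,0,-25,0,0,0]' 24 30
python3 -m handwheel '[46,-5,0,0,0,-4.13,46,-5,0,0,0,-4.13,46,-5,0,0,0,-4.13,45,-5,0,0,0,-4.13,45,-5,0,0,0,-4.13]'
python3 -m handwheel '[45,-5,0,0,0,-4.13,45,-5,0,0,0,-4.13,44,-5,0,0,0,-4.13,44,-5,0,0,0,-4.13,44,-5,0,0,0,-4.13]'
python3 -m handwheel '[44,-5,0,0,0,-4.13,43,-5,0,0,0,-4.13,43,-5,0,0,0,-4.13,43,-5,0,0,0,-4.13,43,-5,0,0,0,-4.13]'
python3 -m handwheel '[43,-5,0,0,0,-4.13,42,-5,0,0,0,-4.13,42,-5,0,0,0,-4.13,42,-5,0,0,0,-4.13,42,-5,0,0,0,-4.13]'
python3 -m handwheel '[42,-5,0,0,0,-4.13,41,-5,0,0,0,-4.13,41,-5,0,0,0,-4.13,41,-5,0,0,0,-4.13,41,-5,0,0,0,-4.13]'
python3 -m handwheel '[40,-5,0,0,0,-4.13,0,0,0,0,0,0,0,0,0,0,0,0]'
python3 - <<'E'
from h import *
th=np.radians(36.17);Y=np.array([np.cos(th),np.sin(th),0]);Z=np.array([0,0,-1.]);R=np.c_[np.cross(Y,Z),Y,Z]
go([.458,.32,.3],R); snap('wrist','w1')
E
```

```text
time_s: 0.6
eef_pos: [0.1953, -0.6206, 0.3959]
ee_rot: [3.1, 0.476, 0.002]
wrist_force: [1.0, -0.1, -0.0]
grip_width: 0.329
finger_force: 0.0
time_s: 1.1
eef_pos: [0.3901, -0.4982, 0.3908]
ee_rot: [-2.968, -1.03, 0.0]
wrist_force: [0.6, -0.2, 0.1]
grip_width: 0.285
finger_force: 0.0
time_s: 1.6
eef_pos: [0.5241, -0.3209, 0.3909]
ee_rot: [-2.735, -1.545, 0.0]
wrist_force: [0.7, -0.7, 0.3]
grip_width: 0.277
finger_force: 0.0
time_s: 2.1
eef_pos: [0.5846, -0.1133, 0.3909]
ee_rot: [-2.414, -2.01, 0.0]
wrist_force: [0.3, 1.2, -0.9]
grip_width: 0.281
finger_force: 0.0
time_s: 2.6
eef_pos: [0.5677, 0.0973, 0.391]
ee_rot: [-2.014, -2.411, 0.0]
wrist_force: [0.2, 0.3, 0.2]
grip_width: 0.28
finger_force: 0.0
time_s: 3.1
eef_pos: [0.4793, 0.2838, 0.391]
ee_rot: [-1.55, -2.733, 0.0]
wrist_force: [0.0, -0.3, -0.9]
grip_width: 0.28
finger_force: 0.0
time_s: 3.4
eef_pos: [0.4547, 0.3151, 0.3914]
ee_rot: [1.451, 2.786, -0.001]
wrist_force: [0.7, -0.8, 0.2]
grip_width: 0.281
finger_force: 0.0
t 3.4 p [0.4547 0.3151 0.3914] 
R [[-0.573, 0.819, 0.001], [0.819, 0.573, -0.001], [-0.001, 0.0, -1.0]] F [ 0.7 -0.8  0.2] g 0.281 0.0 q [ 0.14  0.16 -0.91  1.39  0.13  1.65 -0.14]
shift [ 2.2  5.5 91.4] turn [ 0.   0.1 -1.2]
```

View pics/w1.png

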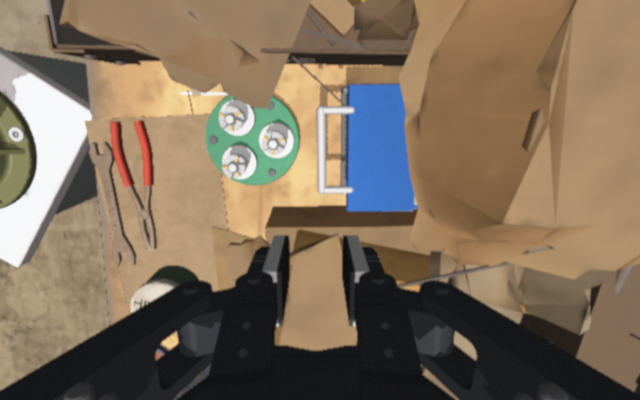

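```bash
python3 - <<'E'
from h import *
W=np.load('pics/w1.npy'); im=cv2.imread('pics/w1.png')
# bar points: z in .085-.11 around u 316-330
s=W[104:195,312:332].reshape(-1,3); s=s[(s[:,2]>.085)&(s[:,2]<.11)]
m=s.mean(0); u,S,V=np.linalg.svd(s[:,:2]-m[:2],full_matrices=False); print(len(s),m,V[0],np.degrees(np.arctan2(V[0][1],V[0][0])), np.ptp((s[:,:2]-m[:2])@V[0]))
hsv=cv2.cvtColor(im,cv2.COLOR_BGR2HSV); b=cv2.inRange(hsv,(105,120,60),(125,255,255));b[:,:335]=0;b[:60]=0;b[220:]=0
P=W[b>0]; P=P[(P[:,2]>.08)&(P[:,2]<.11)]; r=cv2.minAreaRect(P[:,:2]*1000); print(r,cv2.boxPoints(r),np.median(P[:,2]))
g=cv2.inRange(hsv,(60,100,40),(90,255,255));g[:,:200]=0;g[:,310:]=0;g[200:]=0
P=W[g>0];P=P[(P[:,2]>.01)&(P[:,2]<.03)];print(cv2.minEnclosingCircle(P[:,:2]*1000))
Q=W[90:190,200:305].reshape(-1,3);Q=Q[(Q[:,2]>.065)&(Q[:,2]<.09)]
from scipy.cluster.vq import kmeans2
c,l=kmeans2(Q[:,:2].astype(float),3,minit='++',seed=1);print(c,np.bincount(l),Q[:,2].max())
Q=W[90:190,200:305].reshape(-1,3);Q=Q[(Q[:,2]>.026)&(Q[:,2]<.036)]
c,l=kmeans2(Q[:,:2].astype(float),3,minit='++',seed=1)
print([ (cv2.minEnclosingCircle(Q[l==k][:,:2]*1000)) for k in range(3)])
# clutter near manifold
T=np.vstack([np.load('pics/top0.npy').reshape(-1,3),W.reshape(-1,3)]);d=np.hypot(T[:,0]-.369,T[:,1]-.268);a=np.degrees(np.arctan2(T[:,1]-.268,T[:,0]-.369))
for k in range(-180,180,30):
    s=(a>=k)&(a<k+30); print(k,[round(float(T[s&(d>x)&(d<x+.02)][:,2].max()),3) for x in(.08,.1,.12,.14)])
E
```

```text
874 [0.4565428  0.32574907 0.09954803] [ 0.57662284 -0.81701046] -54.786636 0.114279196
((524.42431640625, 370.56866455078125), (96.78311157226562, 164.42724609375), 36.15875244140625) [[436.84564 408.3945 ]
 [533.86176 275.6384 ]
 [612.003   332.74283]
 [514.9869  465.49893]] 0.097887054
((368.8154296875, 270.22064208984375), 68.96202850341797)
[[0.39931805 0.29173378]
 [0.37146726 0.23245696]
 [0.33431315 0.28628582]] [342 328 368] 0.077458
[((345.7027587890625, 297.11407470703125), 39.93996810913086), ((370.64312744140625, 239.76759338378906), 52.81963348388672), ((392.6154479980469, 299.7379150390625), 36.68381881713867)]
-180 [0.011, 0.01, 0.01, 0.012]
-150 [0.01, 0.012, 0.012, 0.017]
-120 [0.009, 0.008, 0.01, 0.01]
-90 [0.006, 0.009, 0.124, 0.127]
-60 [0.007, 0.174, 0.195, 0.21]
-30 [0.006, 0.062, 0.21, 0.212]
0 [0.443, 0.445, 0.47, 0.47]
30 [0.491, 0.491, 0.482, 0.485]
60 [0.006, 0.102, 0.127, 0.128]
90 [0.127, 0.142, 0.136, 0.142]
120 [0.133, 0.144, 0.139, 0.136]
150 [0.131, 0.14, 0.139, 0.14]
```

```bash
python3 -m handwheel '[5,6.5,40,0,0,-1,0,0,45,0,0,0,0,0,45,0,0,0,0,0,0,0,0,0,0,0,0,0,0,0]'
python3 - <<'E'
from h import *
c=snap('wrist','w2'); W=cloud(c); p,R=st()
L=(W-p)@R  # tool frame
s=(W[...,2]>.085)&(W[...,2]<.105)&(abs(L[...,0])<.06)&(abs(L[...,1])<.02)
Q=L[s]; print(len(Q)); 
if len(Q):
  print(np.percentile(Q*1000,[2,50,98],axis=0))
  near=Q[abs(Q[:,1]-np.median(Q[:,1]))<.01]; print(np.polyfit(near[:,0],near[:,1],1))
E
```

```text
time_s: 3.95
eef_pos: [0.459, 0.3209, 0.2618]
ee_rot: [-1.434, -2.795, 0.001]
wrist_force: [-0.0, 0.5, 0.6]
grip_width: 0.281
finger_force: 0.0
t 4.0 p [0.4596 0.322  0.2634] 
R [[-0.584, 0.812, 0.002], [0.812, 0.584, 0.001], [-0.0, 0.003, -1.0]] F [0.1 0.5 1. ] g 0.279 0.0 q [ 0.13  0.21 -0.9   1.61  0.16  1.41 -0.16]
1913
[[-5.24402334e+01 -7.46767837e+00  1.61586551e+02]
 [ 6.91177209e+00  2.88601686e-03  1.63734813e+02]
 [ 5.77981743e+01  1.83708442e+01  1.67712769e+02]]
[-0.00031764 -0.00098868]
```

View pics/w2.png

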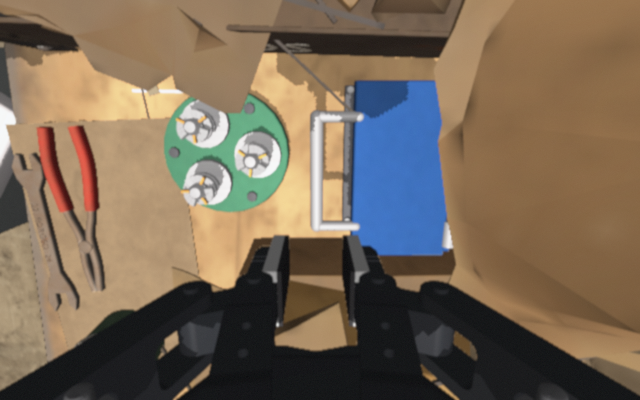

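```bash
python3 - <<'E'
from h import *
p,R=st(); T=np.vstack([np.load('pics/%s.npy'%n).reshape(-1,3) for n in('top0','side0','w1','w2')]); L=(T-p)@R*1000
for x in range(-140,160,20):
    print(x,[round(float(np.nanmax(np.r_[T[(L[:,0]>=x)&(L[:,0]<x+20)&(L[:,1]>=y)&(L[:,1]<y+20)&(T[:,2]<.225)][:,2],-1])),2) for y in range(-100,200,20)])
E
```

```text
t 4.0 p [0.4596 0.322  0.2634] 
R [[-0.584, 0.812, 0.002], [0.812, 0.584, 0.001], [-0.0, 0.003, -1.0]] F [0.1 0.5 1. ] g 0.279 0.0 q [ 0.13  0.21 -0.9   1.61  0.16  1.41 -0.16]
-140 [0.21, 0.21, 0.21, 0.21, 0.21, 0.21, 0.21, 0.21, 0.21, 0.21, 0.21, 0.21, 0.21, 0.2, 0.2]
-120 [0.15, 0.18, 0.21, 0.21, 0.21, 0.21, 0.21, 0.21, 0.17, 0.11, 0.21, 0.21, 0.21, 0.21, 0.21]
-100 [0.15, 0.18, 0.2, 0.21, 0.21, 0.2, 0.19, 0.1, 0.1, 0.1, 0.17, 0.19, 0.21, 0.22, 0.22]
-80 [0.03, 0.0, 0.0, 0.0, 0.01, 0.19, 0.1, 0.1, 0.1, 0.1, 0.17, 0.2, 0.22, 0.22, 0.22]
-60 [0.03, 0.03, 0.02, 0.01, 0.1, 0.1, 0.1, 0.1, 0.1, 0.1, 0.19, 0.22, 0.22, -1.0, -1.0]
-40 [0.03, 0.03, 0.03, 0.01, 0.1, 0.1, 0.1, 0.1, 0.1, 0.17, 0.22, 0.22, -1.0, -1.0, -1.0]
-20 [0.07, 0.07, 0.07, 0.02, 0.1, 0.1, 0.1, 0.1, 0.1, 0.18, 0.21, 0.22, -1.0, -1.0, -1.0]
0 [0.07, 0.08, 0.07, 0.02, 0.1, 0.1, 0.1, 0.1, 0.1, 0.16, 0.2, 0.22, 0.22, -1.0, -1.0]
20 [0.03, 0.07, 0.07, 0.02, 0.1, 0.1, 0.1, 0.1, 0.1, 0.16, 0.19, 0.22, 0.22, -1.0, -1.0]
40 [0.1, 0.1, 0.02, 0.01, 0.1, 0.1, 0.1, 0.1, 0.1, 0.15, 0.18, 0.21, 0.22, -1.0, -1.0]
60 [0.11, 0.11, 0.1, 0.01, 0.1, 0.1, 0.1, 0.1, 0.1, 0.16, 0.18, 0.22, 0.22, -1.0, -1.0]
80 [0.12, 0.12, 0.11, 0.0, 0.08, 0.07, 0.1, 0.1, 0.1, 0.16, 0.18, 0.21, 0.22, -1.0, -1.0]
100 [0.14, 0.14, 0.13, 0.13, 0.13, 0.13, 0.13, 0.13, 0.13, 0.17, 0.18, 0.21, 0.22, 0.08, 0.08]
120 [0.14, 0.14, 0.13, 0.13, 0.13, 0.13, 0.15, 0.15, 0.15, 0.17, 0.18, 0.21, 0.22, -1.0, -1.0]
140 [0.14, 0.14, 0.14, 0.15, 0.15, 0.12, 0.16, 0.16, 0.17, 0.18, 0.19, 0.21, 0.22, -1.0, -1.0]
```

```bash
python3 -m handwheel '[8,-1,40,0,0,0,0,0,40,0,0,0,0,0,40,0,0,0,0,0,0,0,0,0]'
python3 -m handwheel '[0,0,35,0,0,0,0,0,25,0,0,0,0,0,8,0,0,0,0,0,0,0,0,0,0,0,0,0,0,0]'
python3 -m handwheel '[0,0,0,0,0,0,0,0,0,0,0,0,0,0,0,0,0,0]' 5 30
python3 - <<'E'
from h import *
st()
E
```

```text
time_s: 4.4
eef_pos: [0.4517, 0.3264, 0.1393]
ee_rot: [-1.43, -2.794, 0.007]
wrist_force: [0.1, -0.1, 0.0]
grip_width: 0.279
finger_force: 0.0
time_s: 4.9
eef_pos: [0.4542, 0.3293, 0.076]
ee_rot: [1.43, 2.795, 0.005]
wrist_force: [0.6, -0.0, -0.1]
grip_width: 0.281
finger_force: 0.0
time_s: 5.2
eef_pos: [0.454, 0.3291, 0.0756]
ee_rot: [1.429, 2.795, 0.005]
wrist_force: [0.5, -0.7, 6.3]
grip_width: 0.124
finger_force: 29.3
t 5.2 p [0.454  0.3291 0.0756] 
R [[-0.585, 0.811, 0.004], [0.811, 0.585, 0.002], [-0.001, 0.004, -1.0]] F [ 0.5 -0.7  6.3] g 0.124 29.3 q [ 0.04  0.38 -0.85  1.83  0.32  1.07 -0.3 ]
```

```bash
python3 -m handwheel '[0,0.5,-11,0,0,0,0,1.5,-11,0,0,0,0,2.5,-11,0,0,0,0,3.5,-11,0,0,0,0,4.5,-10,0,0,0]' - 20
python3 -m handwheel '[0,5,-10,0,0,0,0,6,-9.5,0,0,0,0,7,-9,0,0,0,0,7.5,-8.5,0,0,0,0,8.5,-7.5,0,0,0]'
python3 - <<'E'
from h import *
st()
E
```

```text
time_s: 5.7
eef_pos: [0.4621, 0.3349, 0.1279]
ee_rot: [-1.43, -2.797, 0.003]
wrist_force: [0.7, 0.3, -5.6]
grip_width: 0.127
finger_force: 27.3
time_s: 6.2
eef_pos: [0.4858, 0.3519, 0.1726]
ee_rot: [-1.428, -2.794, 0.022]
wrist_force: [-16.2, -12.7, 15.8]
grip_width: 0.128
finger_force: 28.1
t 6.2 p [0.4858 0.3519 0.1726] 
R [[-0.586, 0.81, -0.01], [0.81, 0.586, -0.011], [-0.003, -0.014, -1.0]] F [-16.2 -12.7  15.8] g 0.128 28.1 q [ 0.02  0.38 -0.86  1.62  0.3   1.29 -0.27]
```

```bash
python3 -m handwheel '[0,-1,-1,0,0,0,0,0,0,0,0,0]'
python3 - <<'E'
from h import *
st(); snap('wrist','w3'); s=snap('side','s3'); cv2.imwrite('pics/s3c.png',cv2.resize(s['img'][150:320,100:360],(780,510),interpolation=2))
E
```

```text
time_s: 6.4
eef_pos: [0.487, 0.3528, 0.1743]
ee_rot: [-1.429, -2.796, 0.013]
wrist_force: [-10.0, -8.2, 9.9]
grip_width: 0.128
finger_force: 27.4
t 6.4 p [0.487  0.3528 0.1743] 
R [[-0.586, 0.81, -0.005], [0.81, 0.586, -0.006], [-0.002, -0.008, -1.0]] F [-10.   -8.2   9.9] g 0.128 27.4 q [ 0.02  0.38 -0.86  1.62  0.3   1.29 -0.26]
```

View pics/s3c.png

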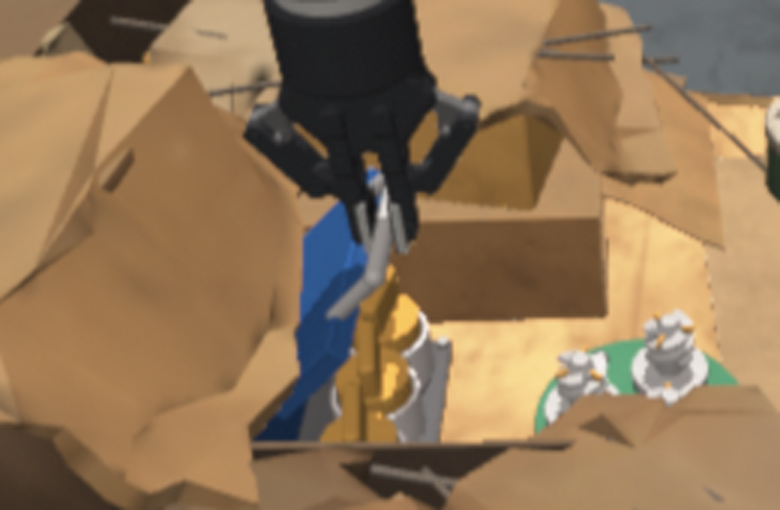

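View pics/w3.png

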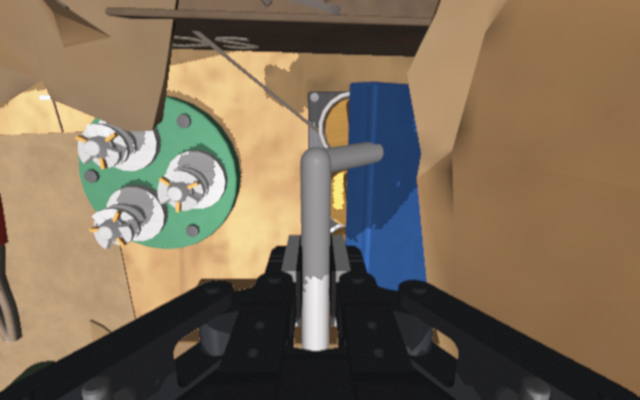

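```bash
python3 -m handwheel '[0,-1,-1,0,0,0,0,9,-7,0,0,0,0,9.5,-6,0,0,0,0,10,-5.2,0,0,0]' 
python3 -m handwheel '[0,10.5,-4.3,0,0,0,0,11,-3.4,0,0,0,0,0,0,0,0,0]'
python3 - <<'E'
from h import *
st()
E
```

```text
time_s: 6.9
eef_pos: [0.5103, 0.3696, 0.1945]
ee_rot: [-1.43, -2.797, 0.009]
wrist_force: [-8.2, -7.8, 10.1]
grip_width: 0.13
finger_force: 27.2
time_s: 7.2
eef_pos: [0.5306, 0.3842, 0.2031]
ee_rot: [1.43, 2.795, 0.003]
wrist_force: [-2.2, -3.1, 10.4]
grip_width: 0.128
finger_force: 28.2
t 7.2 p [0.5306 0.3842 0.2031] 
R [[-0.585, 0.811, 0.002], [0.811, 0.585, 0.001], [-0.001, 0.003, -1.0]] F [-2.2 -3.1 10.4] g 0.128 28.2 q [-0.05  0.47 -0.84  1.46  0.35  1.37 -0.28]
```

```bash
python3 -m handwheel '[0,11,-3.5,0,0,0,0,11,-2.5,0,0,0,0,11.3,-0.5,0,0,0,0,11.3,0.5,0,0,0,0,11.3,1.5,0,0,0]' 
python3 -m handwheel '[0,11,2.5,0,0,0,0,5,1,0,0,0,0,0,0,0,0,0,0,0,0,0,0,0]'
python3 - <<'E'
from h import *
st(); 
E
```

```text
time_s: 7.7
eef_pos: [0.5752, 0.4164, 0.206]
ee_rot: [1.431, 2.796, 0.001]
wrist_force: [-0.7, -1.0, 4.2]
grip_width: 0.126
finger_force: 28.2
time_s: 8.1
eef_pos: [0.588, 0.4256, 0.2017]
ee_rot: [1.43, 2.796, 0.002]
wrist_force: [0.9, -0.2, 5.1]
grip_width: 0.129
finger_force: 28.6
t 8.1 p [0.588  0.4256 0.2017] 
R [[-0.585, 0.811, 0.002], [0.811, 0.585, 0.001], [-0.0, 0.002, -1.0]] F [ 0.9 -0.2  5.1] g 0.129 28.6 q [-0.17  0.61 -0.79  1.25  0.43  1.44 -0.29]
```

```bash
python3 -m handwheel '[0,0,0,0,0,0,0,0,0,0,0,0,0,0,0,0,0,0]' 26
python3 -m handwheel '[0,0,-40,0,0,0,0,0,-45,0,0,0,0,-45,-30,0,0,0,0,-45,0,0,0,0,0,0,0,0,0,0]'
python3 -m handwheel '[0,-45,0,0,0,0,0,-20,0,0,0,0,0,0,0,0,0,0,0,0,0,0,0,0]'
python3 - <<'E'
from h import *
st(); snap('wrist','w4'); snap('side','s4')
E
```

```text
time_s: 8.4
eef_pos: [0.5869, 0.4253, 0.2002]
ee_rot: [-1.429, -2.797, 0.001]
wrist_force: [-0.2, -0.2, 0.3]
grip_width: 0.304
finger_force: 0.2
time_s: 8.9
eef_pos: [0.5118, 0.3729, 0.3132]
ee_rot: [1.425, 2.798, -0.009]
wrist_force: [-0.2, -1.0, 0.2]
grip_width: 0.308
finger_force: 0.0
time_s: 9.3
eef_pos: [0.4651, 0.3365, 0.3136]
ee_rot: [1.43, 2.796, 0.0]
wrist_force: [0.4, 0.6, 1.3]
grip_width: 0.303
finger_force: 0.0
t 9.3 p [0.4651 0.3365 0.3136] 
R [[-0.585, 0.811, 0.001], [0.811, 0.585, -0.0], [-0.001, 0.001, -1.0]] F [0.4 0.6 1.3] g 0.303 0.0 q [ 0.09  0.22 -0.9   1.49  0.18  1.51 -0.18]
```

View pics/w4.png

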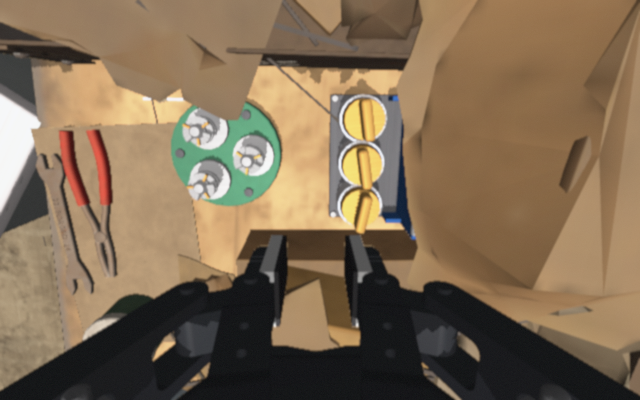

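```bash
cat >> h.py <<'E'
def wings(c,zlo,zhi,box):
    "wing bars: gold points with zlo<z<zhi within world box x0,x1,y0,y1 -> centre, angle deg"
    W=cloud(c); hsv=cv2.cvtColor(c['img'],cv2.COLOR_BGR2HSV); m=cv2.inRange(hsv,(8,70,60),(32,255,255))>0
    m&=(W[...,2]>zlo)&(W[...,2]<zhi)&(W[...,0]>box[0])&(W[...,0]<box[1])&(W[...,1]>box[2])&(W[...,1]<box[3])
    n,l,s,_=cv2.connectedComponentsWithStats(m.astype(np.uint8),connectivity=4)
    for k in range(1,n):
        if s[k,4]<40: continue
        P=W[l==k]; r=cv2.minAreaRect(P[:,:2]*1000); b=cv2.boxPoints(r); e=[b[1]-b[0],b[2]-b[1]]; d=max(e,key=np.linalg.norm)
        uv=np.argwhere(l==k).mean(0)[::-1]
        print('px',np.round(uv),'n',s[k,4],'ctr',np.round(r[0],1),'mean',np.round(P.mean(0)*1000,1),'size',np.round(sorted(r[1]),1),'ang',round(float(np.degrees(np.arctan2(d[1],d[0])))%180,1))
E
python3 - <<'E'
from h import *
c=snap('wrist'); wings(c,.072,.1,(.42,.62,.25,.48))
W=np.load('pics/w4.npy'); Q=W[90:215,160:295].reshape(-1,3)
for lo,hi in((.06,.085),):
    q=Q[(Q[:,2]>lo)&(Q[:,2]<hi)]
    from scipy.cluster.vq import kmeans2
    k,l=kmeans2(q[:,:2].astype(float),3,minit='++',seed=1); print(k,np.bincount(l),[cv2.minEnclosingCircle(q[l==i][:,:2]*1000) for i in range(3)])
# boss edges: white non-green z .026-.036, fit known pattern: centre+angle
b=Q[(Q[:,2]>.024)&(Q[:,2]<.036)]
def cost(x):
    c=np.array(x[:2]); d=np.min([np.hypot(*(b[:,:2]-c-.038*np.array([np.cos(x[2]+j*2.0944),np.sin(x[2]+j*2.0944)])).T) for j in range(3)],0)
    return np.clip(d-.026,0,.01).sum()+np.clip(.0165-d,0,.01).sum()
from scipy.optimize import minimize
r=minimize(cost,[.369,.269,np.arctan2(.232-.269,.371-.369)],method='Nelder-Mead',options=dict(xatol=1e-5,fatol=1e-6,initial_simplex=[[.369,.269,-1.5],[.373,.269,-1.5],[.369,.273,-1.5],[.369,.269,-1.4]]))
print(r.x,r.fun,[np.round(r.x[:2]+.038*np.array([np.cos(r.x[2]+j*2.0944),np.sin(r.x[2]+j*2.0944)]),4) for j in range(3)],len(b))
E
```

```text
px [367. 120.] n 510 ctr [482.7 408.1] mean [481.7 408.   85.2] size [12.2 45.4] ang 133.7
px [364. 169.] n 458 ctr [514.  363.5] mean [512.2 364.1  85.2] size [12.2 45.9] ang 134.7
px [363. 213.] n 444 ctr [544.7 320.9] mean [543.1 321.6  84.5] size [12.1 44.4] ang 115.3
px [395. 255.] n 311 ctr [606.8 302.3] mean [606.2 303.1  87. ] size [ 3.9 34.1] ang 35.9
px [332. 255.] n 264 ctr [544.9 257.9] mean [544.9 258.4  86.5] size [ 3.7 29.6] ang 37.9
[[0.33439171 0.28690497]
 [0.37117429 0.23326197]
 [0.39923485 0.29198992]] [664 592 627] [((333.6394958496094, 286.08013916015625), 17.071487426757812), ((370.88958740234375, 231.5059051513672), 17.093151092529297), ((387.4660949707031, 307.8859558105469), 37.12983322143555)]
[ 0.36762824  0.26813176 -1.48417518] 1.949645778135689 [array([0.3709, 0.2303]), array([0.3988, 0.2899]), array([0.3332, 0.2842])] 1982
```

```bash
python3 -m handwheel '[24,28,0,0,0,0,23.8,28.2,20,0,0,-7.9,0,0,45,0,0,0,0,0,45,0,0,0,0,0,0,0,0,0]' 30 40
python3 - <<'E'
from h import *
c=snap('wrist'); p,R=st(); wings(c,.072,.1,(.42,.62,.25,.48))
th=np.radians(133.7);X=np.array([np.cos(th),np.sin(th),0]);Z=np.array([0,0,-1.]);go([.4827,.4081,.061],np.c_[X,np.cross(Z,X),Z])
E
```

```text
time_s: 9.95
eef_pos: [0.4797, 0.4058, 0.1961]
ee_rot: [-1.23, -2.884, 0.017]
wrist_force: [0.5, -0.4, -0.8]
grip_width: 0.352
finger_force: 0.0
t 10.0 p [0.4812 0.4072 0.2003] 
R [[-0.692, 0.722, -0.006], [0.722, 0.692, -0.003], [0.001, -0.006, -1.0]] F [0.8 0.  1.6] g 0.35 0.0 q [-0.06  0.44 -0.9   1.52  0.34  1.36 -0.22]
px [323. 189.] n 846 ctr [482.2 408.6] mean [481.3 409.4  85.8] size [11.2 44.7] ang 133.9
px [309. 279.] n 1543 ctr [529.2 342.1] mean [527.  344.5  84.8] size [18.2 99. ] ang 125.5
t 10.0 p [0.4812 0.4072 0.2003] 
R [[-0.692, 0.722, -0.006], [0.722, 0.692, -0.003], [0.001, -0.006, -1.0]] F [0.8 0.  1.6] g 0.35 0.0 q [-0.06  0.44 -0.9   1.52  0.34  1.36 -0.22]
shift [ -0.6   2.6 139.3] turn [-0.4 -0.1  0.1]
```

```bash
python3 -m handwheel '[0,1.5,40,0,0,0,0,0,40,0,0,0,0,0,35,0,0,0,0,0,23,0,0,0,0,0,0,0,0,0]' 
python3 -m handwheel '[0,0,0,0,0,0,0,0,0,0,0,0,0,0,0,0,0,0,0,0,0,0,0,0]' 4 60
python3 - <<'E'
from h import *
go([.4827,.4081,.061])
E
```

```text
time_s: 10.5
eef_pos: [0.4834, 0.4088, 0.0647]
ee_rot: [-1.235, -2.887, 0.003]
wrist_force: [-0.2, -0.3, 0.4]
grip_width: 0.355
finger_force: 0.0
time_s: 10.9
eef_pos: [0.4838, 0.4102, 0.0683]
ee_rot: [1.233, 2.887, 0.003]
wrist_force: [-2.9, -2.7, 6.8]
grip_width: 0.121
finger_force: 63.2
t 10.9 p [0.4838 0.4102 0.0683] 
R [[-0.691, 0.722, 0.002], [0.722, 0.691, 0.001], [-0.001, 0.003, -1.0]] F [-2.9 -2.7  6.8] g 0.121 63.2 q [-0.11  0.55 -0.84  1.65  0.45  1.14 -0.29]
shift [-0.7 -2.3  7.3]
```

```bash
python3 -m handwheel '[0,0,-30,0,0,0,0,0,-40,0,0,0,0,0,-45,0,0,0,0,0,-45,0,0,0,0,0,0,0,0,0]'
python3 -m handwheel '[-7,-36,0,0,0,0,-7,-36,0,0,0,0,-7,-36,0,0,0,0,-7,-36,0,0,0,0,0,0,0,0,0,0]'
python3 - <<'E'
from h import *
c=snap('wrist','w5'); p,R=st(); W=cloud(c); L=(W-p)@R
m=(abs(L[...,1])<.004)&(abs(L[...,0])<.035)&(L[...,2]>-.06)&(L[...,2]<.03)
Q=L[m]*1000; print(len(Q)); print(np.percentile(Q,[2,50,98],axis=0).round(1))
E
```

```text
time_s: 11.4
eef_pos: [0.4856, 0.4131, 0.2341]
ee_rot: [1.231, 2.883, 0.02]
wrist_force: [-0.1, 1.4, -3.2]
grip_width: 0.12
finger_force: 61.9
time_s: 11.9
eef_pos: [0.3966, 0.2851, 0.2247]
ee_rot: [1.237, 2.883, -0.01]
wrist_force: [1.1, -0.1, -3.4]
grip_width: 0.122
finger_force: 61.8
t 11.95 p [0.3981 0.2873 0.2253] 
R [[-0.689, 0.724, 0.003], [0.724, 0.689, -0.004], [-0.005, -0.0, -1.0]] F [ 1.2  0.7 -3.6] g 0.126 61.8 q [ 0.28  0.03 -0.97  1.82  0.03  1.31  0.07]
2691
[[-20.   -3.7 -48. ]
 [  7.2   0.5 -17.8]
 [ 22.2   3.9  22.7]]
```

View pics/w5.png

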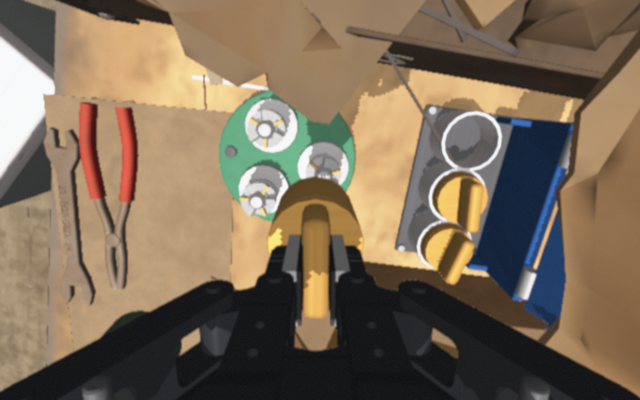

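```bash
python3 -m handwheel '[0,0,45,0,0,0,0,0,25,0,0,0,0,0,0,0,0,0,0,0,0,0,0,0]'
python3 - <<'E'
from h import *
th=np.radians(133.7);X=np.array([np.cos(th),np.sin(th),0]);Z=np.array([0,0,-1.]);go([.3988,.2906,.12],np.c_[X,np.cross(Z,X),Z])
E
```

```text
time_s: 12.35
eef_pos: [0.3986, 0.2908, 0.1559]
ee_rot: [-1.232, -2.889, -0.002]
wrist_force: [0.5, -0.1, -3.3]
grip_width: 0.125
finger_force: 61.8
t 12.35 p [0.3986 0.2908 0.1559] 
R [[-0.692, 0.722, -0.0], [0.722, 0.692, 0.002], [0.001, 0.001, -1.0]] F [ 0.5 -0.1 -3.3] g 0.125 61.8 q [ 0.25  0.12 -0.97  1.9   0.1   1.18  0.  ]
shift [-0.3 -0.  35.9] turn [ 0.  -0.1  0.1]
```

Lined up; lower onto the stud.

```bash
python3 -m handwheel '[0,0,12,0,0,0,0,0,10,0,0,0,0,0,6,0,0,0,0,0,0,0,0,0]'
python3 -m handwheel '[0,0,5,0,0,0,0,0,4,0,0,0,0,0,0,0,0,0]'
python3 - <<'E'
from h import *
st()
E
```

```text
time_s: 12.75
eef_pos: [0.3985, 0.2899, 0.1267]
ee_rot: [-1.233, -2.889, -0.001]
wrist_force: [1.1, 1.5, -4.8]
grip_width: 0.127
finger_force: 61.7
time_s: 13.05
eef_pos: [0.3987, 0.2899, 0.1182]
ee_rot: [1.234, 2.889, 0.001]
wrist_force: [0.9, 2.8, -5.1]
grip_width: 0.12
finger_force: 61.6
t 13.05 p [0.3987 0.2899 0.1182] 
R [[-0.691, 0.722, 0.0], [0.722, 0.691, 0.001], [0.0, 0.001, -1.0]] F [ 0.9  2.8 -5.1] g 0.12 61.6 q [ 0.22  0.17 -0.97  1.95  0.16  1.1  -0.04]
```

```bash
python3 -m handwheel '[0,0,3,0,0,0,0,0,0,0,0,0]'
python3 -m handwheel '[0,0,0,0,0,0,0,0,0,0,0,0,0,0,0,0,0,0]' 17 20
cat >> h.py <<'E'
def held(fn=None):
    "wing top seen between the fingers: height of nut bottom over the seat, wing angle vs tool x"
    c=snap('wrist',fn); o=c['o']; p=np.array(o['eef_pos']); R=Ro.from_rotvec(o['ee_rot']).as_matrix()
    W=cloud(c); L=(W-p)@R*1000; hsv=cv2.cvtColor(c['img'],cv2.COLOR_BGR2HSV); g=cv2.inRange(hsv,(8,70,60),(32,255,255))>0
    m=g&(abs(L[...,1])<14)&(abs(L[...,0])<30)&(L[...,2]>-35)&(L[...,2]<25); Q=L[m]; zt=np.percentile(Q[:,2],8)
    T=Q[Q[:,2]<zt+5]; k=np.polyfit(T[:,0],T[:,1],1)
    print('t',o['time_s'],'n',len(T),'TCPz',round(p[2]*1000,1),'ztop',round(zt,1),'nut over seat',round(p[2]*1000-np.median(T[:,2])-80-30,1),'x',T[:,0].min().round(),T[:,0].max().round(),'y',T[:,1].mean().round(1),'slope deg',round(float(np.degrees(np.arctan(k[0]))),1),'yaw',round(float(np.degrees(np.arctan2(R[1,0],R[0,0]))),1),'F',np.round(o['wrist_force'],1),'M',np.round(o['moment'],2),'g',round(o['grip_width'],3),'q7',round(o['joint_pos'][6],2))
E
python3 - <<'E'
from h import *
held('w6')
E
```

```text
time_s: 13.25
eef_pos: [0.3987, 0.2898, 0.1154]
ee_rot: [1.234, 2.889, 0.001]
wrist_force: [1.6, 1.9, -4.5]
grip_width: 0.123
finger_force: 61.6
time_s: 13.55
eef_pos: [0.3985, 0.2893, 0.1156]
ee_rot: [1.234, 2.889, -0.001]
wrist_force: [0.1, -0.3, 0.4]
grip_width: 0.202
finger_force: 0.0
t 13.55 n 2071 TCPz 115.6 ztop -16.7 nut over seat 20.2 x -11.0 30.0 y -1.5 slope deg -5.6 yaw 133.7 F [ 0.1 -0.3  0.4] M [ 0.04 -0.04  0.06] g 0.202 q7 -0.05
```

```bash
H='python3 -c "from h import *; held()"'
python3 -m handwheel '[0,0,3,0,0,-8,0,0,0,0,0,-8,0,0,0,0,0,-8,0,0,0,0,0,-4,0,0,0,0,0,0]' |tail -3; eval $H
python3 -m handwheel '[0,0,0,0,0,-8,0,0,0,0,0,-7,0,0,0,0,0,0]'|tail -3; eval $H
python3 -m handwheel '[0,0,0,0,0,-8,0,0,0,0,0,-7,0,0,0,0,0,0]'|tail -3; eval $H
```

```text
wrist_force: [-0.6, -0.9, 0.1]
grip_width: 0.198
finger_force: 0.1
t 14.1 n 2567 TCPz 112.5 ztop -12.6 nut over seat 13.9 x -25.0 21.0 y 0.4 slope deg 4.2 yaw 161.7 F [-0.6 -0.9  0.1] M [-0.03 -0.01  0.  ] g 0.198 q7 0.42
wrist_force: [1.9, 0.8, 0.1]
grip_width: 0.2
finger_force: 2.6
t 14.45 n 2650 TCPz 112.9 ztop -12.0 nut over seat 13.8 x -20.0 25.0 y -0.3 slope deg 12.1 yaw 176.6 F [1.9 0.8 0.1] M [ 0.15 -0.38 -0.04] g 0.2 q7 0.67
wrist_force: [3.2, 1.4, 1.9]
grip_width: 0.197
finger_force: 54.5
t 14.8 n 2515 TCPz 113.1 ztop -11.8 nut over seat 14.0 x -19.0 24.0 y 0.4 slope deg 18.7 yaw -168.7 F [3.2 1.4 1.9] M [ 0.32 -0.71 -1.81] g 0.197 q7 0.91
```

```bash
H='python3 -c "from h import *; held()"'
python3 -m handwheel '[0,0,2,0,0,8,0,0,3,0,0,8,0,0,3,0,0,8,0,0,0,0,0,8,0,0,0.5,0,0,8]' |tail -3; eval $H
python3 -m handwheel '[0,0,0.7,0,0,8,0,0,0.7,0,0,8,0,0,0.7,0,0,8,0,0,0.7,0,0,8,0,0,0.7,0,0,8]'|tail -3; eval $H
python3 -m handwheel '[0,0,0.7,0,0,8,0,0,0.7,0,0,8,0,0,0.7,0,0,8,0,0,0.7,0,0,8,0,0,0,0,0,0]'|tail -3; eval $H
```

```text
wrist_force: [0.5, -0.0, 0.2]
grip_width: 0.196
finger_force: 0.2
t 15.35 n 2876 TCPz 103.4 ztop -20.9 nut over seat 13.3 x -24.0 21.0 y 1.0 slope deg -1.1 yaw 151.3 F [ 0.5 -0.   0.2] M [ 0.07 -0.1  -0.02] g 0.196 q7 0.24
wrist_force: [0.2, -0.7, -0.4]
grip_width: 0.199
finger_force: 0.9
t 15.9 n 2791 TCPz 99.9 ztop -21.4 nut over seat 10.4 x -26.0 20.0 y -0.5 slope deg -11.0 yaw 111.5 F [ 0.2 -0.7 -0.4] M [ 0.17 -0.08  0.06] g 0.199 q7 -0.44
wrist_force: [0.8, 0.5, -0.3]
grip_width: 0.201
finger_force: 0.2
t 16.45 n 2781 TCPz 97.3 ztop -20.5 nut over seat 6.8 x -25.0 21.0 y 0.6 slope deg -7.6 yaw 79.9 F [ 0.8  0.5 -0.3] M [ 0.02 -0.09 -0.02] g 0.201 q7 -0.98
```

```bash
H='python3 -c "from h import *; held()"'
python3 -m handwheel '[0,0,0.7,0,0,8,0,0,0.7,0,0,8,0,0,0.7,0,0,8,0,0,0.7,0,0,8,0,0,0.7,0,0,8]'|tail -3; eval $H
python3 -m handwheel '[0,0,0.7,0,0,8,0,0,0.7,0,0,8,0,0,0.7,0,0,8,0,0,0,0,0,0]'|tail -3; eval $H
python3 -m handwheel '[0,0,0,0,0,8,0,0,0,0,0,4,0,0,0,0,0,0]'|tail -3; eval $H
```

```text
wrist_force: [1.4, 0.4, -0.7]
grip_width: 0.202
finger_force: 1.3
t 17.0 n 2746 TCPz 94.1 ztop -20.6 nut over seat 3.7 x -24.0 21.0 y 0.4 slope deg -11.7 yaw 39.7 F [ 1.4  0.4 -0.7] M [ 0.2  -0.19  0.01] g 0.202 q7 -1.66
wrist_force: [-0.2, -0.4, 0.6]
grip_width: 0.194
finger_force: 0.0
t 17.45 n 2764 TCPz 91.8 ztop -20.2 nut over seat 1.0 x -23.0 22.0 y 0.5 slope deg -9.8 yaw 16.0 F [-0.2 -0.4  0.6] M [-0.03 -0.04  0.  ] g 0.194 q7 -2.07
wrist_force: [0.3, -0.8, -0.5]
grip_width: 0.202
finger_force: 0.2
t 17.8 n 2756 TCPz 92.0 ztop -19.4 nut over seat 0.5 x -22.0 23.0 y 0.5 slope deg -11.4 yaw 4.1 F [ 0.3 -0.8 -0.5] M [ 0.02 -0.06  0.03] g 0.202 q7 -2.28
```

```bash
H='python3 -c "from h import *; held()"'
python3 -m handwheel '[0,0,0,0,0,8,0,0,0,0,0,6,0,0,0,0,0,0]'|tail -3; eval $H
```

```text
wrist_force: [0.3, 0.6, -1.2]
grip_width: 0.198
finger_force: 0.3
t 18.15 n 2750 TCPz 92.0 ztop -19.1 nut over seat 0.4 x -21.0 23.0 y 0.5 slope deg -11.4 yaw -10.0 F [ 0.3  0.6 -1.2] M [ 0.11 -0.05 -0.01] g 0.198 q7 -2.52
```

```bash
python3 -m handwheel '[0,0,0,0,0,0,0,0,0,0,0,0,0,0,-35,0,0,0,0,0,-45,0,0,-8,0,0,-45,0,0,-8]' 30 40 |tail -3
python3 -m handwheel '[0,0,-45,0,0,-8,0,0,0,0,0,-8,0,0,0,0,0,-8,0,0,0,0,0,-8,0,0,0,0,0,-8]' |tail -1
python3 -m handwheel '[0,0,0,0,0,-8,0,0,0,0,0,-8,0,0,0,0,0,-8,0,0,0,0,0,-8,0,0,0,0,0,-8]' |tail -1
python3 -m handwheel '[0,0,0,0,0,-8,0,0,0,0,0,-8,0,0,0,0,0,-8,0,0,0,0,0,-8,0,0,0,0,0,-8]' |tail -1
python3 -m handwheel '[0,0,0,0,0,-8.5,0,0,0,0,0,0,0,0,0,0,0,0]' |tail -1
python3 - <<'E'
from h import *
c=snap('wrist','w7'); wings(c,.072,.1,(.42,.62,.25,.48)); wings(c,.095,.13,(.3,.46,.2,.33))
th=np.radians(134.7);X=np.array([np.cos(th),np.sin(th),0]);Z=np.array([0,0,-1.]);go([.5138,.3637,.061],np.c_[X,np.cross(Z,X),Z])
E
```

```text
wrist_force: [0.9, 0.8, -1.3]
grip_width: 0.351
finger_force: 0.0
finger_force: 0.0
finger_force: 0.0
finger_force: 0.0
finger_force: 0.0
px [449. 198.] n 710 ctr [513.  363.2] mean [511.  362.8  83.8] size [11.8 45. ] ang 134.6
px [437. 246.] n 678 ctr [544.1 320. ] mean [542.1 320.5  83.3] size [12.5 45.3] ang 115.3
px [419. 287.] n 103 ctr [568.1 275. ] mean [568.4 275.1  77. ] size [ 1.5 26.4] ang 35.9
px [280.  91.] n 1199 ctr [331.6 316. ] mean [324.5 322.5 109.4] size [28.2 63.2] ang 0.2
px [316. 177.] n 724 ctr [397.9 289.4] mean [397.  290.4 108.8] size [12.1 45.4] ang 2.3
t 20.55 p [0.3984 0.2895 0.262 ] 
R [[-0.696, 0.718, -0.0], [0.718, 0.696, -0.0], [-0.0, -0.0, -1.0]] F [-0.  -0.8  0.1] g 0.347 0.0 q [-0.01 -0.01 -0.66  1.76 -0.    1.38  0.1 ]
shift [-27.  134.5 200.9] turn [-0.   0.  -0.6]
```

View pics/w7.png

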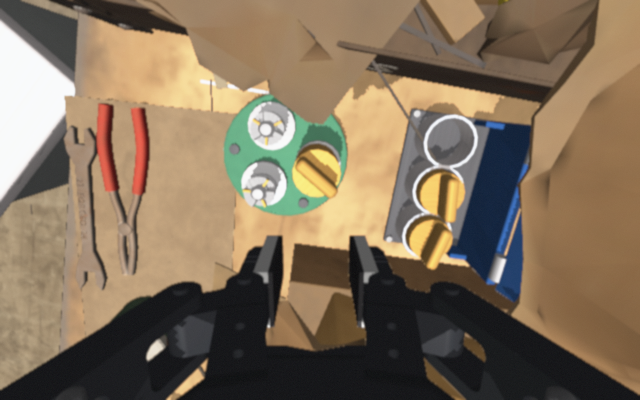

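```bash
python3 -m handwheel '[-9,45,0,0,0,0,-9,45,0,0,0,-0.6,-9,44.5,16,0,0,0,0,0,40,0,0,0,0,0,0,0,0,0]' |tail -1
python3 -m handwheel '[0,0,40,0,0,0,0,0,30,0,0,0,0,0,0,0,0,0,0,0,0,0,0,0]' |tail -1
python3 - <<'E'
from h import *
c=snap('wrist'); wings(c,.072,.1,(.42,.62,.25,.48))
th=np.radians(134.7);X=np.array([np.cos(th),np.sin(th),0]);Z=np.array([0,0,-1.]);go([.5138,.3637,.066],np.c_[X,np.cross(Z,X),Z])
E
```

```text
finger_force: 0.0
finger_force: 0.0
px [316. 213.] n 1389 ctr [513.8 363.4] mean [512.2 365.1  85.6] size [12.  45.6] ang 134.8
px [124. 194.] n 256 ctr [421.1 290.2] mean [421.  291.7  83.9] size [ 2.3 18.3] ang 90.1
px [304. 287.] n 1321 ctr [545.  320.6] mean [542.8 322.9  84.5] size [12.4 46.1] ang 114.9
px [296. 345.] n 258 ctr [576.8 281.5] mean [575.7 280.7  74.2] size [ 2.7 45.8] ang 36.3
t 21.5 p [0.5142 0.3651 0.1389] 
R [[-0.705, 0.709, 0.003], [0.709, 0.705, 0.002], [-0.001, 0.003, -1.0]] F [0.2 0.8 0.2] g 0.354 0.0 q [-0.14  0.41 -0.66  1.6   0.27  1.22 -0.07]
shift [-0.6 -1.6 72.9] turn [0.2 0.1 0.1]
```

```bash
python3 -m handwheel '[-0.5,-1,40,0,0,0,0,0,20,0,0,0,0,0,12.5,0,0,0,0,0,0,0,0,0]' |tail -1
python3 -m handwheel '[0,0,0,0,0,0,0,0,0,0,0,0,0,0,0,0,0,0,0,0,0,0,0,0]' 4 60
python3 -c "from h import *; go([.5138,.3637,.066]); held()"
python3 -m handwheel '[0,0,-30,0,0,0,0,0,-40,0,0,0,0,0,-45,0,0,0,0,0,-45,0,0,0,0,0,0,0,0,0]'|tail -6
python3 -m handwheel '[14,-37,0,0,0,0,14,-37,0,0,0,0,14,-37,0,0,0,0,14,-37,0,0,0,0,14,-35,0,0,0,0]'|tail -1
python3 -m handwheel '[0,0,30,0,0,0,0,0,20,0,0,0,0,0,0,0,0,0,0,0,0,0,0,0]'
python3 - <<'E'
from h import *
held(); th=np.radians(134.7);X=np.array([np.cos(th),np.sin(th),0]);Z=np.array([0,0,-1.]);go([.333,.2845,.12],np.c_[X,np.cross(Z,X),Z])
c=snap('wrist','w8')
E
```

```text
finger_force: 0.0
time_s: 22.3
eef_pos: [0.5143, 0.3646, 0.0658]
ee_rot: [1.205, 2.899, 0.005]
wrist_force: [0.6, 0.8, 6.5]
grip_width: 0.123
finger_force: 61.8
t 22.3 p [0.5143 0.3646 0.0658] 
R [[-0.705, 0.709, 0.003], [0.709, 0.705, 0.002], [-0.001, 0.004, -1.0]] F [0.6 0.8 6.5] g 0.123 61.8 q [-0.16  0.48 -0.64  1.67  0.32  1.09 -0.1 ]
shift [-0.3 -0.9 -0.2] t 22.3 n 2799 TCPz 65.8 ztop -21.5 nut over seat -23.6 x -23.0 22.0 y -0.9 slope deg -0.0 yaw 134.8 F [0.6 0.8 6.5] M [-0.1   0.12  0.04] g 0.123 q7 -0.1
time_s: 22.85
eef_pos: [0.5153, 0.3661, 0.2308]
ee_rot: [1.204, 2.895, 0.015]
wrist_force: [1.1, 0.9, -2.2]
grip_width: 0.125
finger_force: 61.3
finger_force: 61.3
time_s: 23.75
eef_pos: [0.3334, 0.2837, 0.1731]
ee_rot: [-1.205, -2.9, 0.002]
wrist_force: [0.2, 0.4, -3.2]
grip_width: 0.125
finger_force: 61.4
t 23.75 n 2786 TCPz 173.1 ztop -21.6 nut over seat 83.8 x -23.0 22.0 y -0.9 slope deg 0.0 yaw 134.9 F [ 0.2  0.4 -3.2] M [ 0.03  0.03 -0.03] g 0.125 q7 0.09
t 23.8 p [0.3341 0.2842 0.1738] 
R [[-0.705, 0.709, -0.0], [0.709, 0.705, 0.0], [0.0, 0.0, -1.0]] F [ 0.   0.4 -3.5] g 0.124 61.4 q [ 0.01 -0.09 -0.73  2.   -0.06  1.21  0.09]
shift [ 0.9 -0.6 53.8] turn [ 0.  -0.   0.1]
```

```bash
python3 -m handwheel '[0.5,-0.5,25,0,0,0,0,0,14,0,0,0,0,0,10,0,0,0,0,0,0,0,0,0]'|sed -n '2p;4p'
python3 -m handwheel '[0,0,6,0,0,0,0,0,4,0,0,0,0,0,0,0,0,0]'|sed -n '2p;4p'
python3 -m handwheel '[0,0,0,0,0,0,0,0,0,0,0,0,0,0,0,0,0,0]' 17 20|sed -n '2p;4p'
python3 -c "from h import *; held()"
```

```text
eef_pos: [0.3332, 0.2843, 0.1241]
wrist_force: [-0.5, 0.5, -3.5]
eef_pos: [0.3334, 0.2843, 0.1145]
wrist_force: [0.6, 0.7, -4.9]
eef_pos: [0.3337, 0.2842, 0.1151]
wrist_force: [-0.6, 0.5, 0.5]
t 24.85 n 2617 TCPz 115.1 ztop -17.1 nut over seat 21.2 x -25.0 21.0 y -0.0 slope deg 0.4 yaw 134.8 F [-0.6  0.5  0.5] M [-0.03 -0.01  0.  ] g 0.2 q7 0.03
```

```bash
H='python3 -c "from h import *; held()"'
python3 -m handwheel '[0,0,3,0,0,-8,0,0,0,0,0,-8,0,0,0,0,0,-8,0,0,0,0,0,-6,0,0,0,0,0,0]' |tail -1; eval $H
python3 -m handwheel '[0,0,0,0,0,-8,0,0,0,0,0,-7,0,0,0,0,0,0]'|tail -1; eval $H
```

```text
finger_force: 0.1
t 25.4 n 2568 TCPz 111.7 ztop -12.2 nut over seat 13.0 x -22.0 24.0 y 1.4 slope deg -0.3 yaw 164.9 F [ 0.2  0.7 -0.1] M [ 0.01 -0.01  0.02] g 0.201 q7 0.55
finger_force: 0.2
t 25.75 n 2627 TCPz 111.9 ztop -12.4 nut over seat 13.3 x -20.0 25.0 y -0.5 slope deg 11.2 yaw 179.7 F [-0.1  1.   0.6] M [ 0.12 -0.08  0.01] g 0.196 q7 0.81
```

```bash
H='python3 -c "from h import *; held()"'
python3 -m handwheel '[0,0,0,0,0,-8,0,0,0,0,0,-7,0,0,0,0,0,0]'|tail -1; eval $H
```

```text
finger_force: 16.3
t 26.1 n 2567 TCPz 112.2 ztop -12.5 nut over seat 13.9 x -20.0 25.0 y -0.0 slope deg 14.7 yaw -165.4 F [2.  1.1 2.4] M [ 0.41 -0.42 -0.56] g 0.196 q7 1.07
```

```bash
H='python3 -c "from h import *; held()"'
python3 -m handwheel '[0,0,2,0,0,8,0,0,3,0,0,8,0,0,3,0,0,8,0,0,0,0,0,8,0,0,0.5,0,0,8]' |tail -1; eval $H
python3 -m handwheel '[0,0,0.7,0,0,8,0,0,0.7,0,0,8,0,0,0.7,0,0,8,0,0,0.7,0,0,8,0,0,0.7,0,0,8]'|tail -1; eval $H
python3 -m handwheel '[0,0,0.7,0,0,8,0,0,0.7,0,0,8,0,0,0.7,0,0,8,0,0,0.7,0,0,8,0,0,0.7,0,0,8]'|tail -1; eval $H
python3 -m handwheel '[0,0,0.7,0,0,8,0,0,0.7,0,0,8,0,0,0.7,0,0,8,0,0,0.7,0,0,8,0,0,0.7,0,0,8]'|tail -1; eval $H
```

```text
finger_force: 0.4
t 26.65 n 2836 TCPz 102.6 ztop -21.5 nut over seat 13.1 x -24.0 22.0 y -0.1 slope deg -7.2 yaw 154.3 F [-0.4  1.4 -0.8] M [ 0.17 -0.02  0.03] g 0.2 q7 0.36
finger_force: 1.0
t 27.2 n 2769 TCPz 99.2 ztop -21.3 nut over seat 9.5 x -25.0 20.0 y -0.6 slope deg -11.4 yaw 114.5 F [ 0.4 -0.1 -0.4] M [ 0.19 -0.03 -0.01] g 0.192 q7 -0.34
finger_force: 1.1
t 27.75 n 2773 TCPz 95.9 ztop -21.2 nut over seat 6.0 x -26.0 20.0 y -0.1 slope deg -11.2 yaw 74.6 F [0.2 1.  0.2] M [ 0.21 -0.08  0.02] g 0.199 q7 -1.04
finger_force: 1.2
t 28.3 n 2776 TCPz 92.4 ztop -20.6 nut over seat 2.0 x -24.0 21.0 y 0.4 slope deg -11.0 yaw 34.8 F [ 0.5 -0.1 -1.1] M [ 0.17 -0.16  0.03] g 0.199 q7 -1.74
```

```bash
H='python3 -c "from h import *; held()"'
python3 -m handwheel '[0,0,0.5,0,0,8,0,0,0.3,0,0,8,0,0,0,0,0,8,0,0,0,0,0,0]'|tail -1; eval $H
python3 -m handwheel '[0,0,0,0,0,8,0,0,0,0,0,8,0,0,0,0,0,0]'|tail -1; eval $H
python3 -m handwheel '[0,0,0,0,0,0,0,0,0,0,0,0,0,0,-35,0,0,0,0,0,-45,0,0,-8,0,0,-45,0,0,-8]' 30 40 |tail -3
python3 -m handwheel '[0,0,-45,0,0,-8,0,0,0,0,0,-8,0,0,0,0,0,-8,0,0,0,0,0,-8,0,0,0,0,0,-8]' |tail -1
python3 -m handwheel '[0,0,0,0,0,-8,0,0,0,0,0,-8,0,0,0,0,0,-8,0,0,0,0,0,-8,0,0,0,0,0,-8]' |tail -1
python3 -m handwheel '[0,0,0,0,0,-8,0,0,0,0,0,-6,0,0,0,0,0,0,0,0,0,0,0,0]' |tail -1
python3 - <<'E'
from h import *
c=snap('wrist','w9'); wings(c,.072,.1,(.42,.62,.25,.48)); wings(c,.095,.14,(.3,.46,.2,.31))
th=np.radians(115.2);X=np.array([np.cos(th),np.sin(th),0]);Z=np.array([0,0,-1.]);go([.5448,.3207,.066],np.c_[X,np.cross(Z,X),Z])
E
```

```text
finger_force: 0.1
t 28.75 n 2820 TCPz 91.6 ztop -19.7 nut over seat 0.5 x -22.0 23.0 y 0.2 slope deg -10.9 yaw 11.1 F [-0.2 -0.3 -0.1] M [-0.02 -0.08 -0.01] g 0.196 q7 -2.15
finger_force: 2.7
t 29.1 n 2836 TCPz 91.7 ztop -19.5 nut over seat 0.4 x -21.0 24.0 y 0.1 slope deg -11.5 yaw -4.8 F [ 0.2  3.4 -1.6] M [ 0.72 -0.04  0.08] g 0.199 q7 -2.43
wrist_force: [0.8, 0.3, -0.1]
grip_width: 0.355
finger_force: 0.0
finger_force: 0.0
finger_force: 0.0
finger_force: 0.0
px [530. 190.] n 834 ctr [544.1 319.9] mean [541.8 320.7  83.1] size [12.2 45.9] ang 114.8
px [549. 235.] n 1811 ctr [576.9 280.9] mean [577.7 281.8  86.7] size [  3.8 107.8] ang 36.1
px [288. 147.] n 44 ctr [301.7 306.4] mean [302.1 306.6 117.9] size [4.2 8.3] ang 69.9
px [317. 176.] n 743 ctr [333.7 285.1] mean [333.3 286.4 108.6] size [12.4 45.6] ang 8.3
px [386. 189.] n 746 ctr [397.7 289.5] mean [396.6 290.7 108.5] size [12.3 44.9] ang 2.6
t 31.1 p [0.3332 0.2837 0.2616] 
R [[-0.255, 0.967, -0.0], [0.967, 0.255, -0.001], [-0.0, -0.0, -1.0]] F [ 0.5  1.  -0.2] g 0.351 0.0 q [-0.17 -0.15 -0.54  1.88 -0.08  1.39 -0.43]
shift [-18.  214.1 195.6] turn [ -0.    0.  -10.4]
```

```bash
python3 -m handwheel '[-3.6,43,0,0,0,0,-3.6,43,0,0,0,0,-3.6,43,0,0,0,0,-3.6,43,0,0,0,0,-3.6,42,0,0,0,0]' |tail -1
python3 -m handwheel '[0,0,20,0,0,-5.2,0,0,40,0,0,-5.2,0,0,40,0,0,0,0,0,20,0,0,0,0,0,0,0,0,0]' |tail -1
python3 - <<'E'
from h import *
c=snap('wrist'); wings(c,.072,.1,(.42,.62,.25,.48))
th=np.radians(115.2);X=np.array([np.cos(th),np.sin(th),0]);Z=np.array([0,0,-1.]);go([.5448,.3205,.066],np.c_[X,np.cross(Z,X),Z])
E
```

```text
finger_force: 0.0
finger_force: 0.0
px [118. 172.] n 294 ctr [421.4 290.2] mean [421.2 290.6  78.6] size [ 2.6 19.9] ang 90.3
px [103. 177.] n 178 ctr [421.  290.1] mean [420.9 290.7  93.4] size [2.  9.4] ang 90.0
px [322. 212.] n 1361 ctr [545.3 320.8] mean [544.3 322.4  85.6] size [11.4 45.4] ang 115.2
px [411. 275.] n 549 ctr [613.2 308.1] mean [614.1 308.8  85.7] size [ 2.2 17.5] ang 36.4
px [315. 292.] n 1695 ctr [563.2 271. ] mean [563.3 271.3  86.9] size [ 2.7 46.9] ang 35.7
t 32.15 p [0.544  0.3206 0.1402] 
R [[-0.426, 0.905, -0.003], [0.905, 0.426, -0.002], [-0.0, -0.003, -1.0]] F [ 0.7 -0.2  1.2] g 0.352 0.0 q [-0.17  0.39 -0.51  1.6   0.2   1.21 -0.28]
shift [-0.4  1.  74.2] turn [-0.2  0.  -0. ]
```

```bash
python3 - <<'E'
from h import *
ey=np.array([-.588,.809]); ex=np.array([.809,.588]); T=np.vstack([cloud(snap('wrist')).reshape(-1,3)]+[np.load('pics/%s.npy'%n).reshape(-1,3) for n in('w4','w7','w9','top0')]); d=T[:,:2]-[.5448,.3205]; a=d@ey*1000; b=d@ex*1000
for lo,hi in((.08,.12),(.12,.16),(.16,.2),(.2,.24)):
    for b0 in(-60,-20,20):
        s=(T[:,2]>lo)&(T[:,2]<hi)&(b>b0)&(b<b0+40)&(a<-26)&(a>-120); print(lo,b0,s.sum(),np.percentile(a[s],[50,90,97,99,100]).round() if s.sum()>5 else '')
E
```

```text
0.08 -60 4111 [-59. -50. -50. -50. -26.]
0.08 -20 5327 [-61. -51. -50. -50. -26.]
0.08 20 3751 [-59. -50. -49. -27. -26.]
0.12 -60 1411 [-65. -61. -60. -60. -59.]
0.12 -20 1309 [-73. -70. -69. -68. -68.]
0.12 20 1456 [-82. -50. -38. -31. -26.]
0.16 -60 3032 [-65. -36. -29. -28. -26.]
0.16 -20 1555 [-71. -69. -69. -68. -67.]
0.16 20 812 [-37. -29. -27. -26. -26.]
0.2 -60 3917 [-76. -62. -57. -54. -50.]
0.2 -20 495 [-83. -71. -70. -69. -69.]
0.2 20 360 [-109.  -89.  -75.  -72.  -71.]
```

```bash
python3 -m handwheel '[0,1,30,0,0,-5,0,0,20,0,0,-5,0,0,15,0,0,0,0,0,9,0,0,0,0,0,0,0,0,0]' |tail -4
python3 -m handwheel '[0,0,0,0,0,0,0,0,0,0,0,0,0,0,0,0,0,0,0,0,0,0,0,0]' 4 60
python3 -c "from h import *; go([.5448,.3205,.066]); held()"
```

```text
ee_rot: [-1.447, -2.788, 0.001]
wrist_force: [-0.4, -0.3, -0.4]
grip_width: 0.353
finger_force: 0.0
time_s: 33.1
eef_pos: [0.5463, 0.3222, 0.0691]
ee_rot: [1.444, 2.788, 0.002]
wrist_force: [-1.5, -1.0, 5.0]
grip_width: 0.124
finger_force: 62.3
t 33.1 p [0.5463 0.3222 0.0691] 
R [[-0.577, 0.817, 0.002], [0.817, 0.577, 0.001], [-0.001, 0.002, -1.0]] F [-1.5 -1.   5. ] g 0.124 62.3 q [-0.16  0.46 -0.52  1.66  0.25  1.09 -0.14]
shift [-0.5 -2.2  3.1] t 33.1 n 2658 TCPz 69.1 ztop -18.4 nut over seat -23.5 x -24.0 22.0 y -0.9 slope deg -0.0 yaw 125.2 F [-1.5 -1.   5. ] M [-0.14  0.3   0.02] g 0.124 q7 -0.14
```

```bash
python3 -m handwheel '[0,0,-30,0,0,0,0,0,-40,0,0,0,0,0,-45,0,0,0,0,0,-45,0,0,0,0,0,-40,0,0,0]'|tail -6
python3 -m handwheel '[10,-39,0,0,0,0,10,-39,0,0,0,0,6,-39.5,0,0,0,0,0,-39.5,0,0,0,0,0,-39.5,0,0,0,0]'|tail -1
python3 -m handwheel '[0,0,30,0,0,0,0,0,35,0,0,0,0,0,0,0,0,0,0,0,0,0,0,0]'
python3 - <<'E'
from h import *
held(); th=np.radians(125.2);X=np.array([np.cos(th),np.sin(th),0]);Z=np.array([0,0,-1.]);go([.3706,.2304,.12],np.c_[X,np.cross(Z,X),Z])
E
```

```text
time_s: 33.65
eef_pos: [0.5454, 0.3218, 0.2694]
ee_rot: [1.444, 2.79, 0.0]
wrist_force: [0.9, -0.0, -2.9]
grip_width: 0.125
finger_force: 61.4
finger_force: 61.3
time_s: 34.55
eef_pos: [0.3697, 0.2296, 0.2027]
ee_rot: [-1.444, -2.789, 0.002]
wrist_force: [0.8, -1.3, -3.0]
grip_width: 0.123
finger_force: 61.4
t 34.55 n 2630 TCPz 202.7 ztop -18.4 nut over seat 110.3 x -24.0 22.0 y -0.9 slope deg 0.2 yaw 125.3 F [ 0.8 -1.3 -3. ] M [ 0.01 -0.03  0.02] g 0.123 q7 0.07
t 34.6 p [0.3706 0.2302 0.2037] 
R [[-0.577, 0.817, 0.001], [0.817, 0.577, 0.001], [0.0, 0.001, -1.0]] F [ 0.6 -0.7 -1.5] g 0.121 61.4 q [-0.01 -0.12 -0.56  1.97 -0.07  1.27  0.07]
shift [ 0.1  0.1 83.7] turn [ 0.1 -0.   0.1]
```

Descend to TCP ≈ 0.117 and release.

```bash
python3 -m handwheel '[0,0,35,0,0,0,0,0,25,0,0,0,0,0,10,0,0,0,0,0,0,0,0,0]'|sed -n '2p;4p'
python3 -m handwheel '[0,0,8,0,0,0,0,0,8,0,0,0,0,0,0,0,0,0]'|sed -n '2p;4p'
python3 -m handwheel '[0,0,0,0,0,0,0,0,0,0,0,0,0,0,0,0,0,0]' 17 20|sed -n '2p;4p'
python3 -c "from h import *; held()"
```

```text
eef_pos: [0.3703, 0.23, 0.1329]
wrist_force: [-0.2, 0.6, -2.7]
eef_pos: [0.3705, 0.2307, 0.1167]
wrist_force: [1.4, 3.1, -5.0]
eef_pos: [0.3706, 0.2295, 0.1173]
wrist_force: [0.8, 0.8, -0.2]
t 35.6 n 2578 TCPz 117.3 ztop -11.8 nut over seat 18.1 x -25.0 21.0 y 1.2 slope deg 0.1 yaw 125.2 F [ 0.8  0.8 -0.2] M [ 0.07 -0.12  0.03] g 0.2 q7 0.02
```

```bash
H='python3 -c "from h import *; held()"'
python3 -m handwheel '[0,0,6,0,0,-8,0,0,0,0,0,-8,0,0,0,0,0,-8,0,0,0,0,0,0]' |tail -1; eval $H
python3 -m handwheel '[0,0,0,0,0,-8,0,0,0,0,0,-7,0,0,0,0,0,0]'|tail -1; eval $H
```

```text
finger_force: 0.1
t 36.05 n 2754 TCPz 111.0 ztop -19.1 nut over seat 19.2 x -23.0 22.0 y -1.0 slope deg 10.7 yaw 149.3 F [-0.1  0.1  1.5] M [ 0.04 -0.02  0.01] g 0.201 q7 0.43
finger_force: 0.3
t 36.4 n 2797 TCPz 111.5 ztop -19.9 nut over seat 20.5 x -23.0 22.0 y -1.0 slope deg 11.0 yaw 164.2 F [ 0.8 -0.3  1.2] M [ 0.02 -0.08 -0.01] g 0.202 q7 0.69
```

```bash
H='python3 -c "from h import *; held()"'
python3 -m handwheel '[0,0,0,0,0,-8,0,0,0,0,0,-7,0,0,0,0,0,0]'|tail -1; eval $H
python3 -m handwheel '[0,0,0,0,0,-8,0,0,0,0,0,-4,0,0,0,0,0,0]'|tail -1; eval $H
```

```text
finger_force: 0.1
t 36.75 n 2860 TCPz 110.7 ztop -21.3 nut over seat 21.1 x -23.0 22.0 y -1.5 slope deg 8.8 yaw 179.1 F [-0.2 -0.4  0.1] M [-0.1  -0.03  0.03] g 0.2 q7 0.95
finger_force: 0.1
t 37.1 n 2634 TCPz 110.3 ztop -13.4 nut over seat 12.8 x -24.0 21.0 y 1.0 slope deg 2.3 yaw -169.0 F [-0.3 -0.4 -0.9] M [0.   0.04 0.03] g 0.2 q7 1.16
```

```bash
H='python3 -c "from h import *; held()"'
python3 -m handwheel '[0,0,4,0,0,8,0,0,3,0,0,8,0,0,0.5,0,0,8,0,0,0.5,0,0,8,0,0,0.7,0,0,8]' |tail -1; eval $H
python3 -m handwheel '[0,0,0.7,0,0,8,0,0,0.7,0,0,8,0,0,0.7,0,0,8,0,0,0.7,0,0,8,0,0,0.7,0,0,8]'|tail -1; eval $H
python3 -m handwheel '[0,0,0.7,0,0,8,0,0,0.7,0,0,8,0,0,0.7,0,0,8,0,0,0.7,0,0,8,0,0,0.7,0,0,8]'|tail -1; eval $H
python3 -m handwheel '[0,0,0.7,0,0,8,0,0,0.7,0,0,8,0,0,0.4,0,0,8,0,0,0,0,0,0]'|tail -1; eval $H
```

```text
finger_force: 0.6
t 37.65 n 2703 TCPz 101.7 ztop -19.7 nut over seat 10.5 x -26.0 19.0 y -0.4 slope deg -11.0 yaw 150.7 F [ 0.5 -0.3 -0.3] M [ 0.11  0.01 -0.02] g 0.198 q7 0.45
finger_force: 1.3
t 38.2 n 2658 TCPz 98.5 ztop -19.8 nut over seat 7.0 x -27.0 18.0 y -0.2 slope deg -11.0 yaw 110.9 F [0.1 0.9 0.5] M [ 0.23 -0.12  0.01] g 0.197 q7 -0.25
finger_force: 0.8
t 38.75 n 2574 TCPz 95.0 ztop -19.8 nut over seat 3.2 x -27.0 18.0 y 0.1 slope deg -11.2 yaw 71.0 F [ 0.5  2.2 -0.1] M [ 0.17 -0.04  0.03] g 0.196 q7 -0.95
finger_force: 0.0
t 39.2 n 2849 TCPz 93.1 ztop -18.1 nut over seat 0.3 x -20.0 26.0 y 0.2 slope deg -6.5 yaw 47.4 F [-0.6  0.3 -0.3] M [ 0.01  0.01 -0.  ] g 0.198 q7 -1.36
```

Seated reading; turn a little more to confirm, then withdraw and check everything.

```bash
H='python3 -c "from h import *; held()"'
python3 -m handwheel '[0,0,0,0,0,8,0,0,0,0,0,8,0,0,0,0,0,8,0,0,0,0,0,0]'|tail -1; eval $H
python3 -m handwheel '[0,0,0,0,0,0,0,0,0,0,0,0,0,0,-35,0,0,0,0,0,-45,0,0,0,0,0,-45,0,0,-8]' 30 40 |tail -3
python3 -m handwheel '[0,0,-40,0,0,-8,0,0,0,0,0,-8,0,0,0,0,0,-8,0,0,0,0,0,-8,0,0,0,0,0,-8]' |tail -1
python3 -m handwheel '[0,0,0,0,0,-8,0,0,0,0,0,-8,0,0,0,0,0,-8,0,0,0,0,0,0,0,0,0,0,0,0]' |tail -1
python3 - <<'E'
from h import *
st(); c=snap('wrist','w10'); wings(c,.095,.14,(.3,.46,.2,.32)); c=snap('side'); 
cv2.imwrite('pics/end.png',np.vstack([cv2.imread('pics/w10.png')[:300],cv2.resize(c['img'][170:320,100:420],(640,300))]))
E
```

```text
finger_force: 0.9
t 39.65 n 2812 TCPz 93.2 ztop -18.0 nut over seat 0.3 x -19.0 25.0 y -0.4 slope deg -11.3 yaw 23.5 F [-0.   0.8 -0.3] M [0.03 0.09 0.05] g 0.203 q7 -1.78
wrist_force: [1.7, -0.2, -0.6]
grip_width: 0.345
finger_force: 0.0
finger_force: 0.0
finger_force: 0.0
t 41.2 p [0.3701 0.2296 0.2582] 
R [[-0.089, 0.996, -0.0], [0.996, 0.089, -0.0], [-0.0, -0.0, -1.0]] F [-0.7  0.5  0.2] g 0.349 0.0 q [-0.11 -0.15 -0.45  1.89 -0.07  1.39 -0.46]
px [242.  73.] n 201 ctr [304.1 310.9] mean [303.4 312.6 117. ] size [ 8.8 18.3] ang 87.2
px [274.  70.] n 174 ctr [329.7 317.8] mean [327.8 318.3 106.8] size [ 4.4 35.9] ang 0.1
px [280. 112.] n 764 ctr [333.9 284.9] mean [334.4 285.2 109.9] size [12.  45.6] ang 8.3
px [355. 114.] n 763 ctr [398.3 289.4] mean [397.8 289.5 109.9] size [11.9 45.6] ang 2.6
px [318. 176.] n 758 ctr [371.6 231.2] mean [371.5 232.6 108.7] size [12.2 46.1] ang 36.2
```

View pics/end.png

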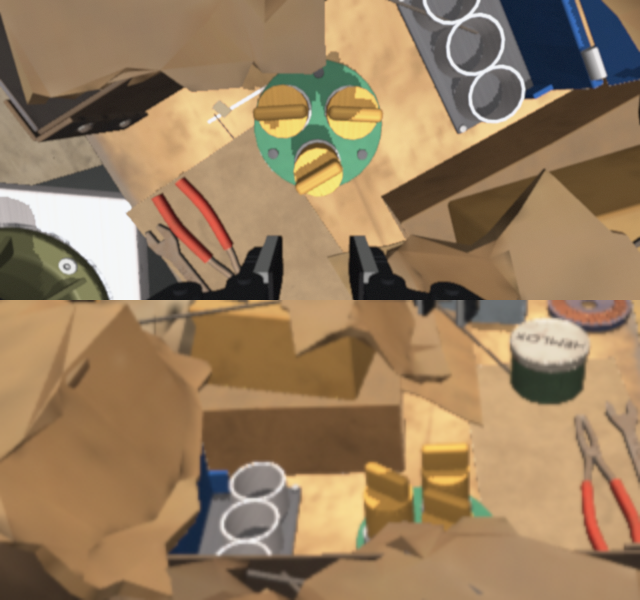

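All three nuts are seated at (280,112), (355,114) and (318,176), with wing tops at about 110 mm. The fixture is empty at upper right, its lid is open and the gripper is clear.

```bash
python3 -m handwheel '[0,0,0,0,0,0,0,0,0,0,0,0,0,0,0,0,0,0]' |tail -4; python3 -c "from bench import arm; print(arm.close_job())"
```

```text
ee_rot: [2.118, 2.32, -0.0]
wrist_force: [-0.1, -0.4, 0.4]
grip_width: 0.351
finger_force: 0.0
the job is handed in; nothing more can be done
None
```

The job is handed in at about 42 s of the 210 s allowed: the lid stands open past vertical, the fixture held three nuts, and by my last camera check all three are seated on studs of their own with the gripper clear, but `arm.close_job()` reported no result.

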